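# Lay out the nail cases and close the tub

### The arm

A 6-joint arm with a two-finger parallel gripper is mounted at the origin on the work surface. World frame = base frame: x ahead of the robot, y to its left, z up, the work surface at z = 0. Lengths are in mm, angles in rad, forces in N, time in s.
With the tool pointing down it reaches from about 350 to 875 mm from the base axis. Payload 4.2 kg.
Tool frame: the origin (TCP) lies on the centre line of the jaws, within the pads' length; the fingertips stand 25 mm ahead of it and the grasp point (between the pads) lies 6 mm ahead of it; z points along the fingers, y is the direction in which the jaws open and shut (so a half turn about z gives the same grasp; the last joint's range is limited). The gripper opens to 85 mm and grips with 20 to 120 N. Pads are 22 mm wide; open, the fingers measure 114 mm over their backs; the gripper's body (76 mm by 85 mm) begins 54 mm behind the grasp point. The pads swing forward as they close: fully open they stand 13 mm farther back than shut.
Start: joints at [-1.026, 0.385, 0.008, 0, -1.194, -0.259], TCP at [176.219, -599.622, 256.312] pointing down, gripper open.
Joint ranges: [-3.14, 3.14], [-1.21, 2.06], [-1.07, 1.41], [-3.16, 2.05], [-2.99, -0.16], [-3.1, 3.1]. Speed limits (rad/s): [2.79, 2.79, 3.14, 3.14, 3.14, 3.14].

### API

Orientations are given as a unit quaternion [x, y, z, w].
In Python, from bench import arm gives the robot as it stands.
- The arm moves only by the tool drive_tool, never from a script. Its argument "plan" is a list of rows, each a list of 2 entries, a list of its own where there are three numbers: the shift along the tool's x, y, z in m, then the turn about the tool's z in degrees. A call has 1 to 12 rows; each row shifts and turns the commanded pose from where the row before left it, along the tool's axes as they then stand; what a row does not reach is not made up. A row lasts 1/8 s, in which the tool goes at most 62.5 mm and 10.7 degrees, less where a joint would pass 70% of its speed; a pose out of reach is approached as far as the arm can. A call with a gripper value outside its range is refused whole. "fingers" is the closure, from -1 (fully open) to 1 (shut), so that 0 is half open, set as the call begins (left out, the last holds). The fingers move at their own pace and stop on an object; the grip force is fixed at half the most. Time passes only in rows, so rows that do not move let the fingers close. It gives the time, the measured TCP pose, the force and the opening at its end, in the units of the state.
- arm.read_state(): the state, without advancing time (a new reading comes with each control period).
- arm.get_image(name): name is "side" or "top"; returns a dict with "image" (400x640x3 uint8, red, green, blue), "K" (3x3 intrinsics, pixels), "dist" ([k1, k2, p1, p2, k3] as OpenCV has them; the pictures are not rectified), "R" (3x3) and "t" (3): a world point X has camera coordinates R X + t. Camera axes: x right, y down, z forward; pixel columns grow to the right and rows downward; lengths in mm; the calibration is good to about 2 mm. A picture is of the moment at which its call begins. There is no depth.
- arm.job_done(): hands the job in, once; it reports no verdict.
The state is a dict: "clock": time; "joints": joint angles; "joint_vel": joint speeds; "joint_efforts": joint torques, N m; "position": TCP position; "ee_rot": TCP orientation; "contact_force": force on the tool from outside, world axes, zero at the start; "wrist_torque": the same for the moment, N m; "gripper_width": finger opening in mm.
Only numpy, scipy, OpenCV 4.12 (cv2) and the standard library are available. Lean on these libraries where they do the work, as an engineer would, in place of code of your own. Each camera call takes 0.05 s, during which the arm holds its last target.

### The job

Lift the red lid off the steel tub by its knob and set it aside flat on the black rubber mat; then take out every orange nail case and lay them upright on the little pallet slab in its painted interlocking pattern, one squarely in each blue-edged outline. When all are laid and let go, put the lid back squarely so that it covers the tub. The cases' black grips are brittle: pinch them lightly, about 20 N on each finger and never more than 35 N, and leave the other tools on the bench where they are.

Things in the scene. Friction and masses are not known exactly. Their poses are not given: they have to be found in the camera images.
- tub: Fixed open steel tub, outside 220 mm (x) by 176 mm (y), 80 mm tall, walls and floor 5 mm thick; origin at the centre of its underside, on the bench. Holds the cases, two rows of two, long sides roughly along its x, about 96 mm apart in x and 72 mm in y; the end walls may be as near as 42 mm to a case's middle: open the gripper only part-way inside.
- lid: Loose flat red lid, 240 mm (its x) by 196 mm (its y), 8 mm thick, 0.45 kg, lying on the tub's rim (its underside is then 80 mm above the tub's underside). Origin at the centre of its underside, z up. At its middle stands a round black knob 34 mm across, from 20 to 50 mm above the lid's underside, on a thinner stem.
- mat: Fixed black rubber mat 250 mm (x) by 206 mm (y), 4 mm thick, where the lid is to be set aside; origin at the centre of its underside, on the bench.
- slab: Fixed wooden pallet slab 230 by 230 mm, 24 mm tall; origin at the centre of its underside. On its top four white outlines with blue edges, each 84 by 54 mm, form a pinwheel with 6 mm between neighbours and a small hollow in the middle.
- slot1 (a point): Centre of painted outline 1, on the slab's top; its x axis runs along the outline's long side. Any case may go in any outline, either way round.
- slot2 (a point): Centre of painted outline 2, on the slab's top; its x axis runs along the outline's long side. Any case may go in any outline, either way round.
- slot3 (a point): Centre of painted outline 3, on the slab's top; its x axis runs along the outline's long side. Any case may go in any outline, either way round.
- slot4 (a point): Centre of painted outline 4, on the slab's top; its x axis runs along the outline's long side. Any case may go in any outline, either way round.
- case1: Orange plastic horseshoe-nail case (one of three or four alike; may be absent), 84 mm (its x) by 54 mm (its y), 38 mm tall, 0.28 kg; on its top centre stands a black upright grip 36 mm long (along its y) and 14 mm thick (along its x, so the fingers close along the case's long side), reaching from 38 to 70 mm above the case's underside. Origin at the centre of its underside, z up.
- case2: Orange plastic horseshoe-nail case (one of three or four alike; may be absent), 84 mm (its x) by 54 mm (its y), 38 mm tall, 0.28 kg; on its top centre stands a black upright grip 36 mm long (along its y) and 14 mm thick (along its x, so the fingers close along the case's long side), reaching from 38 to 70 mm above the case's underside. Origin at the centre of its underside, z up.
- case3: Orange plastic horseshoe-nail case (one of three or four alike; may be absent), 84 mm (its x) by 54 mm (its y), 38 mm tall, 0.28 kg; on its top centre stands a black upright grip 36 mm long (along its y) and 14 mm thick (along its x, so the fingers close along the case's long side), reaching from 38 to 70 mm above the case's underside. Origin at the centre of its underside, z up.
- case4: Orange plastic horseshoe-nail case (one of three or four alike; may be absent), 84 mm (its x) by 54 mm (its y), 38 mm tall, 0.28 kg; on its top centre stands a black upright grip 36 mm long (along its y) and 14 mm thick (along its x, so the fingers close along the case's long side), reaching from 38 to 70 mm above the case's underside. Origin at the centre of its underside, z up.
- clinchers: Chrome clinchers 280 mm long, a bystander; leave it where it is. Origin at its underside near its middle.
- hoof_pick: Brass hoof pick 160 mm long, a bystander; leave it where it is. Origin at its underside near its middle.
- hardy: Cast-iron hardy tool 50 mm wide, 61 mm tall, a bystander; leave it where it is. Origin at its underside near its middle.
- heel_wedge: Black plastic heel wedge 75 by 50 mm, a bystander; leave it where it is. Origin at its underside near its middle.
- horseshoe: Loose steel horseshoe about 130 mm, a bystander; leave it where it is. Origin at its underside near its middle.
- rasp: Hoof rasp 340 mm long with a wooden handle, a bystander; leave it where it is. Origin at its underside near its middle.

How it is judged:
By the outcome, as a careful person would: the job done as asked, in the order asked, and still so for the second after the job is handed in, with the robot touching nothing.
Of case1, case2, case3, case4 only 3 to 4 are there at a start; the rules pass over those that are not, and their reading is None.
At some moment in a run one of case1, case2, case3, case4, lid may be knocked a few centimetres aside while the robot is not near it.
Once in a run the grip may slacken for a moment while it holds something.
It also fails if it takes over 210 s, if anything falls off the work surface, if the arm or the gripper's body presses on something with over 40 N, if the wrist force passes 120 N, or if a joint passes its speed limit or range.

## Working session

There is one attempt and no reset: what is moved stays moved. The work goes in short steps, Python scripts to look and compute and a tool call to move; the robot and the scene stay as the last step left them, time stands still between calls to the robot, and variables do not carry over. Pictures are saved under pics/ and viewed, and the job is handed in when it is done.

Besides the shell and the picture viewer there is one more tool, called as name(argument=value, ...) on one line, values as JSON. drive_tool: Moves the arm, as the interface text tells. Its arguments: {"type":"object","properties":{"plan":{"type":"array"},"fingers":{"type":"number"}},"required":["plan"]}

```bash
ls; mkdir -p pics; cat > h.py <<'E'
import numpy as np,cv2
from bench import arm
def shot(name,fn=None):
    d=arm.get_image(name)
    if fn: cv2.imwrite('pics/'+fn,d['image'][:,:,::-1])
    return d
def ray(d,uv,z):
    p=cv2.undistortPoints(np.array(uv,float).reshape(-1,1,2),np.array(d['K'],float),np.array(d['dist'],float)).reshape(-1,2)
    R=np.array(d['R']);t=np.array(d['t']).ravel()
    c=-R.T@t; v=np.c_[p,np.ones(len(p))]@R
    z=np.broadcast_to(z,len(p))
    return c+v*((z-c[2])/v[:,2])[:,None]
def proj(d,X):
    r,_=cv2.Rodrigues(np.array(d['R'],float))
    return cv2.projectPoints(np.array(X,float).reshape(-1,1,3),r,np.array(d['t'],float).reshape(3,1),np.array(d['K'],float),np.array(d['dist'],float))[0].reshape(-1,2)
E
python3 - <<'E'
from h import *
for n in('side','top'):
    d=shot(n,n+'0.png'); R=np.array(d['R']);print(n,-R.T@np.array(d['t']).ravel(),R.tolist(),d['K'])
print(arm.read_state())
E
```

```text
pics
side [ -159.73726097 -1182.97383024   834.03653789] [[0.8495304152135493, -0.5273929401704205, 0.01244026870666284], [-0.2365718190794584, -0.4019381685098589, -0.8845787037411519], [0.47152078219791194, 0.748533496480511, -0.46622500641013426]] [[501.28312334   0.         322.48508378]
 [  0.         501.28312334 201.38369029]
 [  0.           0.           1.        ]]
top [ 396.30012506   15.63403288 1374.5186779 ] [[0.02981107559621054, -0.9993189688079546, 0.021746226164628207], [-0.9901404208384175, -0.03250232771255498, -0.13625544288279734], [0.13686945164542233, -0.017469896218118158, -0.9904350336758134]] [[395.99063076   0.         323.59777678]
 [  0.         395.99063076 200.24850573]
 [  0.           0.           1.        ]]
{'clock': 0.1, 'joints': array([-1.02638786e+00,  3.85478197e-01,  6.76098752e-03, -4.11227403e-04,
       -1.19400074e+00, -2.58583198e-01]), 'joint_vel': array([ 1.39665126e-05, -1.72756847e-03,  3.24308812e-03,  1.25965288e-03,
        9.67295973e-04,  3.40835191e-04]), 'joint_efforts': array([ 2.44012972e-04, -3.93318844e+01,  1.88928884e+01,  4.19790789e+00,
       -2.61798399e-03,  1.05626910e-05]), 'position': array([ 176.08890122, -599.19062139,  255.33474679]), 'ee_rot': array([-1.42351522e-01,  9.89815682e-01,  9.59092365e-04, -1.99562007e-04]), 'contact_force': array([ 0.16065119, -0.14247362, -0.43865277]), 'wrist_torque': array([ 0.067599  , -0.00117646,  0.01771341]), 'gripper_width': 85.77059212480364}
```

View pics/side0.png

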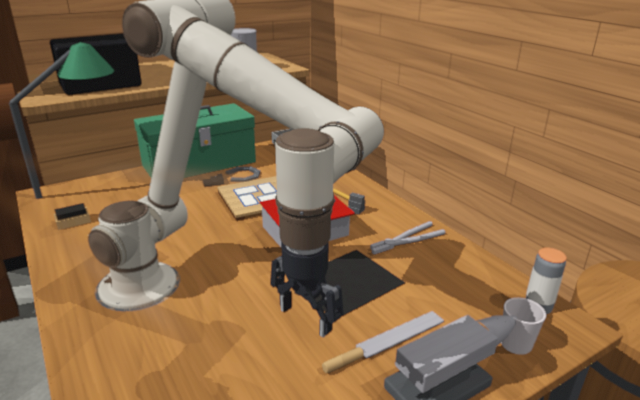

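View pics/top0.png

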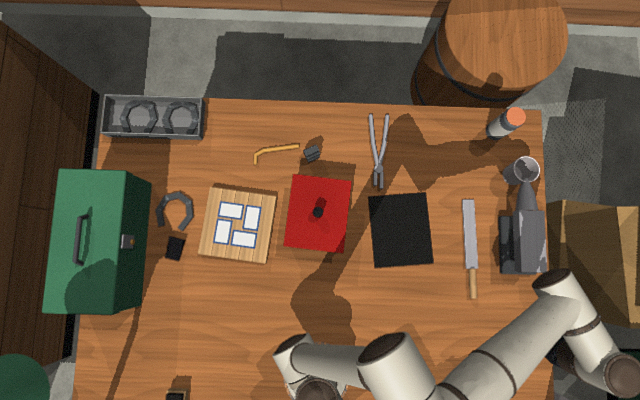

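The top view shows the lid at about (318,213), the mat at (401,230) and the slab with its four outlines at (238,225). The knob is near (318,212). I'll measure them now.

```bash
cat >> h.py <<'E'
def mask(im,kind):
    h=cv2.cvtColor(im,cv2.COLOR_RGB2HSV); H,S,V=[h[:,:,i].astype(int) for i in range(3)]
    if kind=='red': m=((H<5)|(H>174))&(S>170)&(V>70)
    if kind=='black': m=(V<60)
    if kind=='white': m=(S<60)&(V>170)
    if kind=='orange': m=(H>=5)&(H<14)&(S>190)&(V>150)
    return (m*255).astype(np.uint8)
def blobs(m,box,amin=30):
    x0,y0,x1,y1=box; k=np.zeros_like(m); k[y0:y1,x0:x1]=m[y0:y1,x0:x1]
    cs,_=cv2.findContours(k,cv2.RETR_EXTERNAL,cv2.CHAIN_APPROX_NONE)
    return [c for c in cs if cv2.contourArea(c)>=amin]
def rect(d,c,z):
    P=ray(d,c.reshape(-1,2),z)[:,:2].astype(np.float32)
    (x,y),(w,h),a=cv2.minAreaRect(P)
    if w<h: w,h,a=h,w,a+90
    M=cv2.moments(P.reshape(-1,1,2))
    return np.round([x,y,M['m10']/M['m00'],M['m01']/M['m00'],w,h,(a+90)%180-90],1)
E
python3 - <<'E'
from h import *
d=shot('top'); im=d['image']
for c in blobs(mask(im,'red'),(260,150,370,270),300): print('lid',rect(d,c,88))
for c in blobs(mask(im,'black'),(355,180,445,280),300): print('mat',rect(d,c,4))
for c in blobs(mask(im,'white'),(190,180,285,270),30): print('slot',rect(d,c,24))
for c in blobs(mask(im,'black'),(305,195,335,225),20): print('knob',rect(d,c,130),c.reshape(-1,2).min(0),c.reshape(-1,2).max(0))
cv2.imwrite('pics/top0z.png',cv2.resize(im[150:290,190:450],None,fx=3,fy=3,interpolation=cv2.INTER_CUBIC)[:,:,::-1])
E
```

```text
lid [532.   11.8 532.4  11.7 240.1 195.1  -5.3]
mat [ 493.4 -276.1  493.5 -277.   247.8  204.8    6.1]
slot [442.9 259.1 442.8 259.3  73.1  43.8  83.7]
slot [465.9 332.  465.9 332.   73.5  43.5  -6.3]
slot [516.2 236.5 515.8 236.4  73.4  42.2  -6.4]
slot [539.2 308.9 539.1 308.9  73.2  43.6  83.7]
knob [531.8  11.9 531.5  11.6  28.6  28.5   1.8] [313 207] [322 216]
```

View pics/top0z.png

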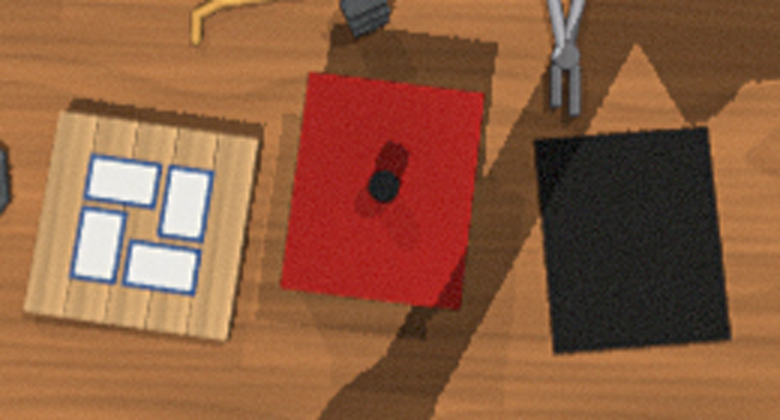

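The measurements agree with each other:
- Lid: centre about (532,12), yaw -5.3°.
- Mat: centre about (493.5,-276.5), yaw 6.1°.
- Slots: all four found.

Next I need a helper that works out the moves.

```bash
cat >> h.py <<'E'
from scipy.spatial.transform import Rotation as Ro
def st():
    s=arm.read_state(); R=Ro.from_quat(s['ee_rot']).as_matrix()
    print('t',round(s['clock'],2),'pos',np.round(s['position'],1),'psi',round(np.degrees(np.arctan2(R[1,1],R[0,1])),2),'zax',np.round(R[:,2],3),'F',np.round(s['contact_force'],1),'T',np.round(s['wrist_torque'],2),'w',round(s['gripper_width'],1),'q',np.round(s['joints'],2))
    return s,R
def go(x,y,z,psi):
    """turn first (deg about tool z), then shift in tool axes after the turn"""
    s,R=st(); p=np.degrees(np.arctan2(R[1,1],R[0,1]))
    dt=-((psi-p+90)%180-90)
    R2=R@Ro.from_euler('z',dt,degrees=True).as_matrix()
    print('turn',round(dt,2),'then shift mm',np.round(R2.T@(np.array([x,y,z])-s['position']),1))
E
python3 -c "
from h import *
go(532,12,200,174.7)"
```

```text
t 0.15 pos [ 176.1 -599.3  255.5] psi 106.37 zax [-0.001  0.002 -1.   ] F [1.1 1.  0.6] T [-0.03 -0.03 -0.06] w 85.5 q [-1.03  0.39  0.01 -0.   -1.19 -0.26]
turn -68.33 then shift mm [-641.5 -297.9   56.2]
```

drive_tool(plan=[[[0, 0, 0], -9.76], [[0, 0, 0], -9.76], [[0, 0, 0], -9.76], [[0, 0, 0], -9.76], [[0, 0, 0], -9.76], [[0, 0, 0], -9.76], [[0, 0, 0], -9.77]])

```text
clock: 1.02
position: [176.2, -599.4, 255.8]
ee_rot: [-0.676, 0.737, 0.0, 0.0]
contact_force: [0.3, 0.2, -0.9]
gripper_width: 85.4
```

drive_tool(plan=[[[-0.045, -0.021, 0], 0], [[-0.045, -0.021, 0], 0], [[-0.045, -0.021, 0], 0], [[-0.045, -0.021, 0], 0], [[-0.045, -0.021, 0], 0], [[-0.045, -0.021, 0], 0], [[-0.045, -0.021, 0], 0], [[-0.045, -0.021, 0], 0], [[-0.045, -0.021, 0], 0], [[-0.045, -0.021, 0], 0], [[-0.045, -0.021, 0], 0], [[-0.045, -0.021, 0], 0]])

```text
clock: 2.52
position: [477.4, -83.6, 256.3]
ee_rot: [-0.674, 0.739, 0.0, 0.0]
contact_force: [0.5, -1.2, -0.1]
gripper_width: 85.5
```

```bash
python3 -c "
from h import *
go(532,12,200,174.7)"
```

```text
t 2.52 pos [477.4 -83.6 256.3] psi 174.72 zax [-0.  0. -1.] F [ 0.5 -1.2 -0.1] T [-0.09 -0.06 -0.01] w 85.5 q [ 0.16  0.14 -0.32 -0.   -1.1  -0.25]
turn 0.02 then shift mm [-100.2  -45.5   56.3]
```

drive_tool(plan=[[[-0.025, -0.0115, 0.014], 0], [[-0.025, -0.0115, 0.014], 0], [[-0.025, -0.0115, 0.014], 0], [[-0.025, -0.0115, 0.014], 0], [[0, 0, 0], 0]])

```text
clock: 3.15
position: [532.2, 11.4, 198.6]
ee_rot: [-0.674, 0.738, 0.001, -0.001]
contact_force: [-0.3, 0.9, -0.2]
gripper_width: 85.5
```

```bash
python3 -c "
from h import *
go(532,12,123,174.7)
d=shot('side','s1.png'); cv2.imwrite('pics/s1z.png',cv2.resize(d['image'][100:300,180:420],None,fx=3,fy=3)[:,:,::-1])
print(proj(d,[[532,12,130],[532,12,88]]))"
```

```text
t 3.15 pos [532.2  11.4 198.6] psi 174.8 zax [-0.003 -0.001 -1.   ] F [-0.3  0.9 -0.2] T [ 0.01  0.03 -0.05] w 85.5 q [ 0.33  0.28 -0.3  -0.   -0.99 -0.42]
turn 0.1 then shift mm [-0.6  0.  75.6]
[[305.87404231 194.53070165]
 [305.9143989  206.4897482 ]]
```

View pics/s1z.png

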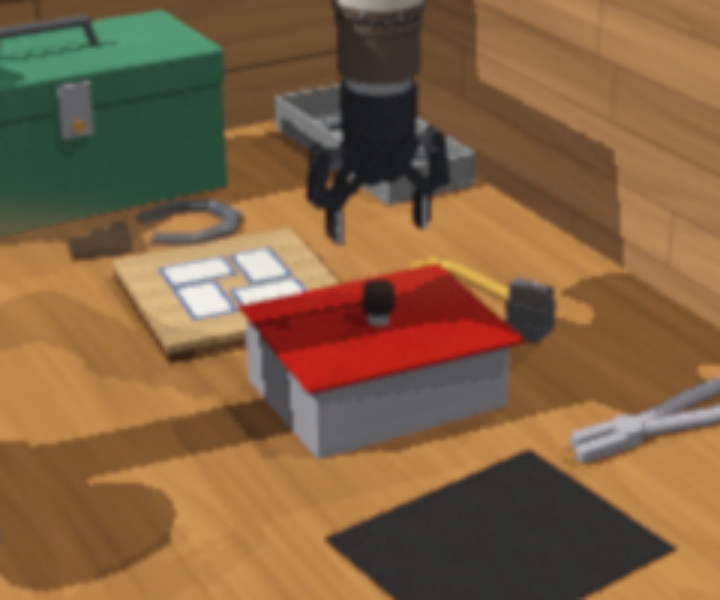

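The knob's top is at side pixel (306,194), exactly where it is predicted, and the jaws are centred above it. I'll descend.

drive_tool(plan=[[[0, 0, 0.015], 0], [[0, 0, 0.02], 0], [[0, 0, 0.02], 0], [[0, 0, 0.015], 0], [[0, 0, 0.005], 0], [[0, 0, 0], 0]])

```text
clock: 3.95
position: [532.1, 10.0, 125.3]
ee_rot: [-0.674, 0.739, -0.0, -0.0]
contact_force: [0.2, 0.6, 0.9]
gripper_width: 85.6
```

drive_tool(plan=[[[0, 0, 0], 0], [[0, 0, 0], 0], [[0, 0, 0], 0], [[0, 0, 0], 0], [[0, 0, 0], 0], [[0, 0, 0], 0]], fingers=0.1)

```text
clock: 4.7
position: [532.0, 10.2, 125.3]
ee_rot: [-0.674, 0.739, 0.0, 0.0]
contact_force: [0.2, -0.3, -0.6]
gripper_width: 38.5
```

drive_tool(plan=[[[0, 0, 0], 0], [[0, 0, 0], 0], [[0, 0, 0], 0], [[0, 0, 0], 0], [[0, 0, 0], 0], [[0, 0, 0], 0]], fingers=0.25)

```text
clock: 5.45
position: [532.3, 10.2, 125.5]
ee_rot: [-0.674, 0.739, -0.0, 0.0]
contact_force: [-1.1, -1.0, 2.5]
gripper_width: 32.8
```

drive_tool(plan=[[[0, 0, 0], 0], [[0, 0, 0], 0], [[0, 0, 0], 0], [[0, 0, 0], 0], [[0, 0, 0], 0], [[0, 0, 0], 0]], fingers=0.5)

```text
clock: 6.2
position: [532.3, 10.2, 125.6]
ee_rot: [-0.674, 0.739, -0.0, 0.0]
contact_force: [1.0, -1.1, 4.6]
gripper_width: 32.6
```

```bash
python3 -c "
from h import *
for i in range(4): st(); arm.get_image('top')"
```

```text
t 6.2 pos [532.3  10.2 125.6] psi 174.71 zax [ 0.001  0.    -1.   ] F [ 1.  -1.1  4.6] T [-0.12 -0.15  0.05] w 32.6 q [ 0.32  0.36 -0.39  0.   -0.81 -0.42]
t 6.25 pos [532.3  10.2 125.6] psi 174.72 zax [ 0.001  0.    -1.   ] F [ 0.4 -1.1  4.9] T [-0.12 -0.15 -0.03] w 32.4 q [ 0.32  0.36 -0.39  0.   -0.81 -0.42]
t 6.3 pos [532.3  10.2 125.6] psi 174.72 zax [ 0.001  0.    -1.   ] F [0.4 0.2 5.4] T [-0.12 -0.15  0.01] w 32.5 q [ 0.32  0.36 -0.39  0.   -0.81 -0.42]
t 6.35 pos [532.3  10.2 125.6] psi 174.71 zax [ 0.001  0.    -1.   ] F [ 0.8 -0.2  4.6] T [-0.11 -0.16 -0.03] w 32.6 q [ 0.32  0.36 -0.39  0.   -0.81 -0.42]
```

The knob is held, with the width stopped at 32.6. I'll lift.

drive_tool(plan=[[[0, 0, -0.004], 0], [[0, 0, -0.006], 0], [[0, 0, -0.01], 0], [[0, 0, -0.01], 0], [[0, 0, -0.01], 0], [[0, 0, -0.01], 0], [[0, 0, -0.006], 0], [[0, 0, -0.004], 0], [[0, 0, 0], 0]])

```text
clock: 7.52
position: [532.0, 10.2, 185.5]
ee_rot: [-0.674, 0.739, -0.0, 0.0]
contact_force: [-0.5, 0.1, -5.1]
gripper_width: 32.2
```

```bash
python3 -c "
from h import *
go(493.7,-278,185,186.1)
d=shot('top','t2.png')
for c in blobs(mask(d['image'],'orange'),(270,150,370,270),10): print('or',rect(d,c,43))
for c in blobs(mask(d['image'],'red'),(260,150,370,270),300): print('lid',rect(d,c,148))
shot('side','s2.png')
"
```

```text
t 7.53 pos [532.   10.2 185.5] psi 174.7 zax [ 0.  0. -1.] F [-0.5  0.1 -5.1] T [-0.03 -0.02 -0.02] w 32.2 q [ 0.32  0.29 -0.32 -0.   -0.96 -0.42]
turn -11.4 then shift mm [282.5  68.7   0.4]
lid [531.4  11.8 490.   -9.5 239.  193.6  -5.4]
```

View pics/s2.png

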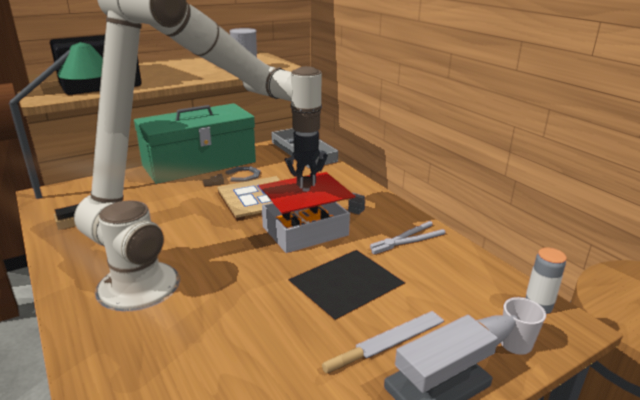

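The lid hangs level at side pixel (307,190), with orange cases visible below it. I'll carry it to the mat.

drive_tool(plan=[[[0, 0, 0], -5.7], [[0, 0, 0], -5.7], [[0.01825, 0.0047, 0], 0], [[0.033, 0.008, 0], 0], [[0.033, 0.008, 0], 0], [[0.033, 0.008, 0], 0], [[0.033, 0.008, 0], 0], [[0.033, 0.008, 0], 0], [[0.033, 0.008, 0], 0], [[0.033, 0.008, 0], 0], [[0.0333, 0.008, 0], 0], [[0, 0, 0], 0]])

```text
clock: 9.12
position: [492.5, -280.6, 184.7]
ee_rot: [0.742, -0.67, -0.0, 0.0]
contact_force: [0.3, 0.0, -5.1]
gripper_width: 32.5
```

drive_tool(plan=[[[0, 0, 0.02], 0], [[0, 0, 0.02], 0], [[0, 0, 0.02], 0], [[0, 0, 0.02], 0], [[0, 0, 0.02], 0], [[0, 0, 0.015], 0], [[0, 0, 0], 0]])

```text
clock: 10.0
position: [492.8, -277.8, 69.1]
ee_rot: [0.744, -0.669, -0.001, 0.001]
contact_force: [-0.1, 0.4, -5.4]
gripper_width: 32.2
```

```bash
python3 -c "
from h import *
go(493.7,-278,46,186.1)
d=shot('top','t3.png')
for c in blobs(mask(d['image'],'red'),(340,150,460,300),300): print('lid',rect(d,c,32))
s=shot('side','s3.png')
cv2.imwrite('pics/t3z.png',cv2.resize(d['image'][150:290,190:450],None,fx=3,fy=3,interpolation=cv2.INTER_CUBIC)[:,:,::-1])
cv2.imwrite('pics/s3z.png',cv2.resize(s['image'][150:350,200:460],None,fx=3,fy=3,interpolation=cv2.INTER_CUBIC)[:,:,::-1])
"
```

```text
t 10.0 pos [ 492.8 -277.8   69.1] psi -173.91 zax [-0.003  0.001 -1.   ] F [-0.1  0.4 -5.4] T [-0.07  0.02 -0.  ] w 32.2 q [-0.23  0.49 -0.36 -0.   -0.72  0.33]
turn -0.01 then shift mm [ 0.4 -0.9 23.1]
lid [ 438.8 -299.2  423.9 -289.4  163.1  132.6  -86.4]
```

View pics/t3z.png

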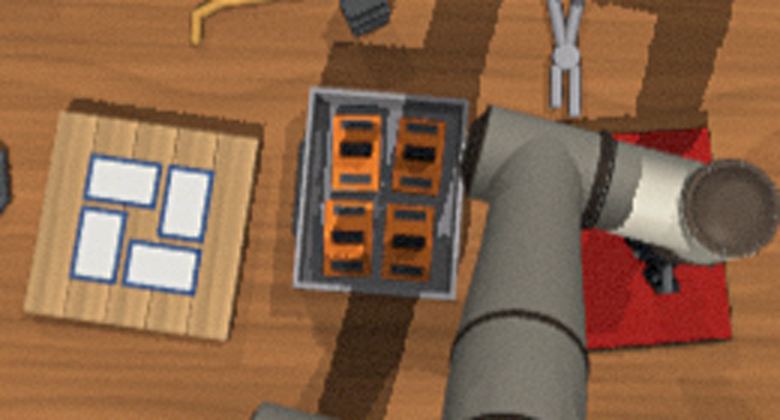

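View pics/s3z.png

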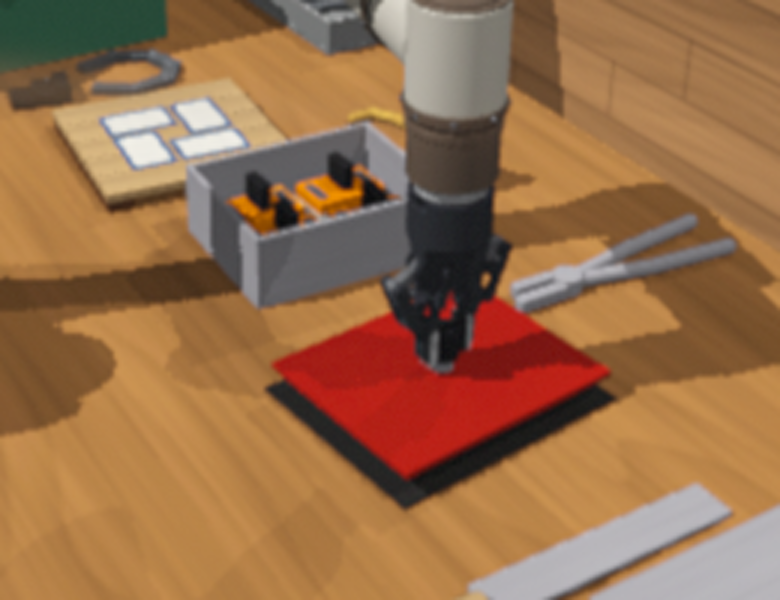

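There are four cases. The lid floats about 20 mm above the mat, with side-view corners at about (291,272), (403,274) and (335,309). I'll check it against the mat.

```bash
python3 -c "
from h import *
d=shot('side')
print(ray(d,[(290.7,272),(403.3,274),(335,309)],31.5))
m=mask(d['image'],'red'); c=max(blobs(m,(270,240,420,320),300),key=cv2.contourArea)
P=ray(d,c.reshape(-1,2),31.5)[:,:2]; print(rect(d,c,31.5)); print(cv2.boxPoints(cv2.minAreaRect(P.astype(np.float32))))
"
```

```text
[[ 361.45055485 -199.19550401   31.5       ]
 [ 618.17286231 -363.40802389   31.5       ]
 [ 380.82696849 -389.13922872   31.5       ]]
[ 490.  -279.5  479.7 -292.4  243.1  197.4    5.9]
[[ 358.94464 -193.88495]
 [ 379.4029  -390.2583 ]
 [ 621.14716 -365.0733 ]
 [ 600.6889  -168.69995]]
```

```bash
python3 -c "
from h import *
d=arm.get_image('side'); im=cv2.imread('pics/s2.png')[:,:,::-1].copy()
c=max(blobs(mask(im,'black'),(280,240,415,320),300),key=cv2.contourArea); print('mat side',rect(d,c,4))
im=cv2.imread('pics/side0.png')[:,:,::-1].copy()
im=cv2.imread('pics/s2.png')[:,:,::-1].copy()
c=max(blobs(mask(im,'red'),(250,165,370,215),300),key=cv2.contourArea); print('lid side up',rect(d,c,148))
"
```

```text
mat side [ 489.3 -279.6  489.2 -280.   242.5  198.6    6. ]
lid side up [525.7   5.5 525.9 -10.3 239.1 202.2  -4.5]
```

In the side view the lid and mat centres agree within 1 mm. I'll lower it.

drive_tool(plan=[[[0, 0, 0.008], 0], [[0, 0, 0.006], 0], [[0, 0, 0.003], 0], [[0, 0, 0.002], 0], [[0, 0, 0.001], 0], [[0, 0, 0], 0], [[0, 0, 0], 0]])

```text
clock: 11.08
position: [493.9, -278.1, 50.5]
ee_rot: [0.744, -0.668, 0.0, -0.0]
contact_force: [0.2, 0.3, -5.3]
gripper_width: 32.7
```

drive_tool(plan=[[[0, 0, 0.0007], 0], [[0, 0, 0.0005], 0], [[0, 0, 0], 0]])

```text
clock: 11.45
position: [493.9, -278.1, 49.7]
ee_rot: [0.744, -0.668, 0.0, -0.0]
contact_force: [-1.8, 1.1, -0.4]
gripper_width: 32.7
```

Weight has left the wrist, so the lid is resting on the mat. I'll open half-way and lift off.

drive_tool(plan=[[[0, 0, 0], 0], [[0, 0, 0], 0], [[0, 0, 0], 0], [[0, 0, 0], 0], [[0, 0, 0], 0]], fingers=-0.4)

```text
clock: 12.08
position: [493.8, -278.1, 49.1]
ee_rot: [0.744, -0.668, 0.0, -0.0]
contact_force: [0.1, -0.1, 0.1]
gripper_width: 60.1
```

drive_tool(plan=[[[0, 0, -0.01], 0], [[0, 0, -0.02], 0], [[0, 0, -0.03], 0], [[0, 0, -0.03], 0], [[0, 0, -0.03], 0], [[0, 0, -0.02], 0], [[0, 0, 0], 0]], fingers=0.15)

```text
clock: 12.95
position: [494.7, -278.4, 191.5]
ee_rot: [0.744, -0.668, 0.002, -0.001]
contact_force: [0.4, -0.2, -0.8]
gripper_width: 36.0
```

```bash
cat > meas.py <<'E'
from h import *
# cases: grip blobs (black) & orange hulls, from top
d=shot('top'); im=d['image']; h=cv2.cvtColor(im,cv2.COLOR_RGB2HSV)
def cases(d,box,zb):
    m=mask(d['image'],'orange'); n=cv2.morphologyEx(m,cv2.MORPH_CLOSE,np.ones((3,3),np.uint8))
    for c in blobs(n,box,60):
        print('case',rect(d,cv2.convexHull(c),zb+38),'px',np.round(c.reshape(-1,2).mean(0)))
    k=mask(d['image'],'black')
    for c in blobs(k,box,8):
        print('  dark',rect(d,c,zb+70),'px',c.reshape(-1,2).mean(0).round())
E
python3 -c "
from meas import *
cases(d,(285,175,352,255),5)
st()
c=blobs(mask(im,'red'),(350,170,460,280),100)
for x in c: print('lid',rect(d,x,12))
s=shot('side')
c=max(blobs(mask(s['image'],'red'),(270,240,420,330),300),key=cv2.contourArea); print('lid side',rect(s,c,12))
cv2.imwrite('pics/t4z.png',cv2.resize(im[170:260,280:360],None,fx=6,fy=6,interpolation=cv2.INTER_CUBIC)[:,:,::-1])
cv2.imwrite('pics/s4z.png',cv2.resize(s['image'][150:350,200:460],None,fx=3,fy=3,interpolation=cv2.INTER_CUBIC)[:,:,::-1])
"
```

```text
case [482.8  50.1 486.1  51.6  77.2  50.3   1.9] px [304. 226.]
case [577.4  44.4 574.7  44.6  77.3  51.1  -1.7] px [308. 203.]
  dark [413.1  16.1 414.9  19.2  51.4  11.7  82.3] px [316. 249.]
  dark [446.5 -15.7 446.5 -15.7  26.2   3.3 -88.2] px [325. 240.]
  dark [449.5  48.1 449.2  48.9  29.4   6.5 -88.2] px [305. 238.]
  dark [477.7 -18.1 476.6 -16.2  32.8  13.1 -88.2] px [326. 230.]
  dark [480.5  49.2 480.6  49.2  29.5   9.8 -88.2] px [306. 228.]
  dark [507.3 -18.9 506.7 -17.   29.6   6.6 -88.2] px [326. 221.]
  dark [543.  -24.3 543.2 -24.5  30.4   6.1  83.7] px [328. 210.]
  dark [575.6 -25.2 574.5 -26.3  33.2  16.7 -88.5] px [329. 201.]
  dark [576.7  42.8 576.8  43.   29.8  10.  -88.1] px [308. 199.]
  dark [604.3 -29.4 603.4 -26.9  29.9   6.7 -88.1] px [330. 192.]
  dark [593.1 -91.3 586.5 -90.7  80.7  13.3   1.2] px [349. 196.]
  dark [598.3 -41.1 624.  -43.6  67.1  60.1   1.3] px [337. 190.]
t 13.0 pos [ 493.8 -278.   189.8] psi -173.91 zax [ 0.002 -0.    -1.   ] F [ 0.2 -0.2  0.5] T [0.02 0.07 0.  ] w 36.5 q [-0.23  0.34 -0.23 -0.   -0.99  0.33]
lid [ 441.7 -308.5  428.1 -297.8  148.6  144.3  -89.5]
lid side [ 488.5 -280.9  487.5 -281.4  243.1  197.2    6.1]
```

View pics/t4z.png

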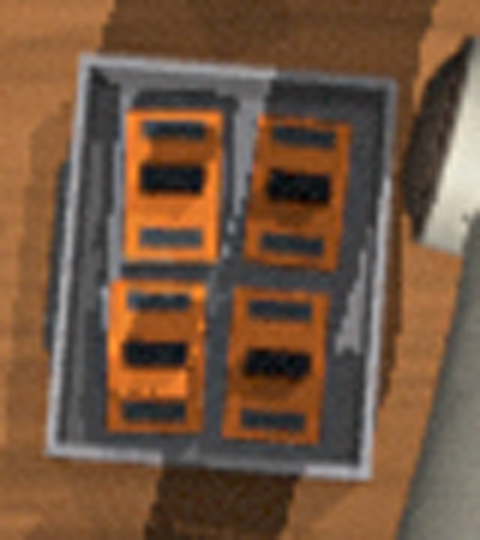

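View pics/s4z.png

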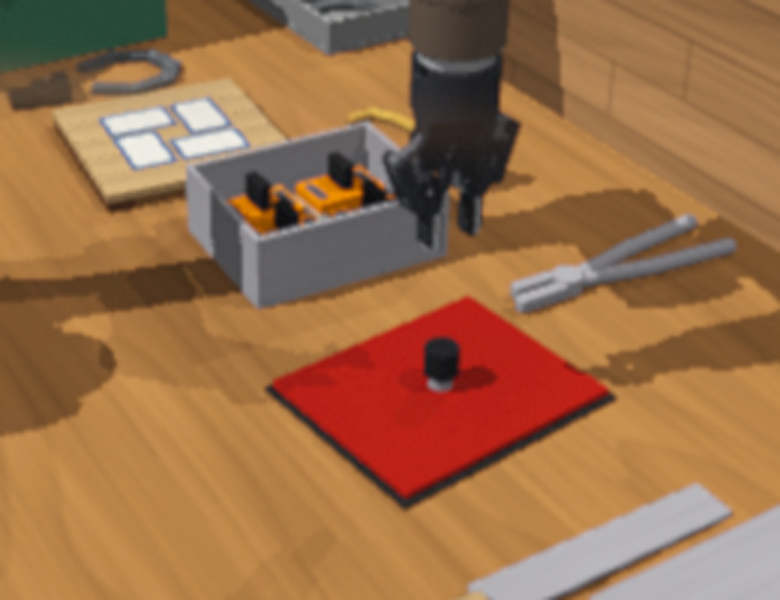

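The lid lies squarely on the mat. All four cases are visible in the tub crop. Now I'll get the case poses, including the shaded ones, and the tub rim.

```bash
cat >> meas.py <<'E'
def oc(d,box,zb,show=True):
    h=cv2.cvtColor(d['image'],cv2.COLOR_RGB2HSV).astype(int)
    m=(((h[:,:,0]>=4)&(h[:,:,0]<16)&(h[:,:,1]>205)&(h[:,:,2]>70))*255).astype(np.uint8)
    out=[]
    for c in blobs(cv2.morphologyEx(m,cv2.MORPH_CLOSE,np.ones((3,3),np.uint8)),box,60):
        r=rect(d,cv2.convexHull(c),zb+38); out.append(r); 
        if show: print('case',r,'px',np.round(c.reshape(-1,2).mean(0)))
    return out
E
python3 -c "
from meas import *
oc(d,(285,175,352,255),5)
C=np.array([(80,55),(398,80),(370,480),(48,455)])/6.+[279.6,169.6]
P=ray(d,C,80); print(P.round(1)); print(P.mean(0), cv2.minAreaRect(P[:,:2].astype(np.float32)))
"
```

```text
case [476.6 -17.5 477.2 -17.4  77.2  48.5  -2.6] px [325. 231.]
case [481.4  49.3 483.7  51.   77.2  50.2  -1.9] px [305. 228.]
case [575.  -26.9 574.6 -26.8  77.9  50.5  -4.5] px [329. 204.]
case [577.9  43.4 584.1  42.   78.8  44.2   1.9] px [310. 199.]
[[643.8  96.7  80. ]
 [635.7 -79.7  80. ]
 [415.3 -69.4  80. ]
 [423.4 105.1  80. ]]
[529.56583643  13.18774653  80.        ] ((529.5472412109375, 13.568672180175781), (176.62991333007812, 220.6726837158203), 87.3724594116211)
```

Tub: centre about (529.5,13.5), yaw about -2.6°. First pick is case D at (481,49.3).

```bash
python3 -c "
from h import *
go(481,49.3,150,-1.9)"
```

```text
t 13.1 pos [ 493.1 -277.8  188.2] psi -173.91 zax [-0.002  0.001 -1.   ] F [ 0.3  0.1 -0.2] T [0.06 0.03 0.02] w 36.0 q [-0.23  0.34 -0.24 -0.   -0.99  0.33]
turn 7.99 then shift mm [-326.5   22.9   38.5]
```

drive_tool(plan=[[[0, 0, 0], 8], [[-0.0326, 0.0023, 0], 0], [[-0.0326, 0.0023, 0], 0], [[-0.0326, 0.0023, 0], 0], [[-0.0326, 0.0023, 0], 0], [[-0.0326, 0.0023, 0], 0], [[-0.0326, 0.0023, 0], 0], [[-0.0326, 0.0023, 0], 0], [[-0.0326, 0.0023, 0], 0], [[-0.0326, 0.0023, 0], 0], [[-0.0326, 0.0023, 0], 0], [[0, 0, 0.02], 0]])

```text
clock: 14.6
position: [482.2, 50.4, 169.1]
ee_rot: [-0.696, 0.718, -0.0, 0.001]
contact_force: [-0.3, -0.1, -0.8]
gripper_width: 35.9
```

drive_tool(plan=[[[0, 0, 0.018], 0], [[0, 0, 0], 0], [[0, 0, 0], 0]])

```text
clock: 14.98
position: [481.7, 48.4, 151.2]
ee_rot: [-0.695, 0.719, -0.0, -0.0]
contact_force: [-0.2, -0.1, 0.3]
gripper_width: 36.2
```

```bash
python3 -c "
from meas import *
s=shot('side'); oc(d,(285,175,352,255),5)
go(481,49.3,72,-1.9)
cv2.imwrite('pics/s5z.png',cv2.resize(s['image'][140:270,240:400],None,fx=5,fy=5,interpolation=cv2.INTER_CUBIC)[:,:,::-1][:, :, :])
print(proj(s,[[481,49.3,75],[481,49.3,43]]))
"
```

```text
case [478.1 -17.3 477.  -17.9  70.7  50.4   1.5] px [326. 231.]
case [576.8 -26.6 576.4 -26.9  77.8  49.4  -4.8] px [329. 202.]
t 15.07 pos [482.   48.5 151.7] psi 178.1 zax [ 0.001  0.    -1.   ] F [-0.4  0.  -0. ] T [ 0.04  0.   -0.03] w 36.3 q [ 0.44  0.26 -0.48  0.   -0.84 -0.47]
turn -0.0 then shift mm [-0.7  1.1 79.7]
[[285.96495715 209.17908475]
 [286.18248917 218.01002843]]
```

View pics/s5z.png

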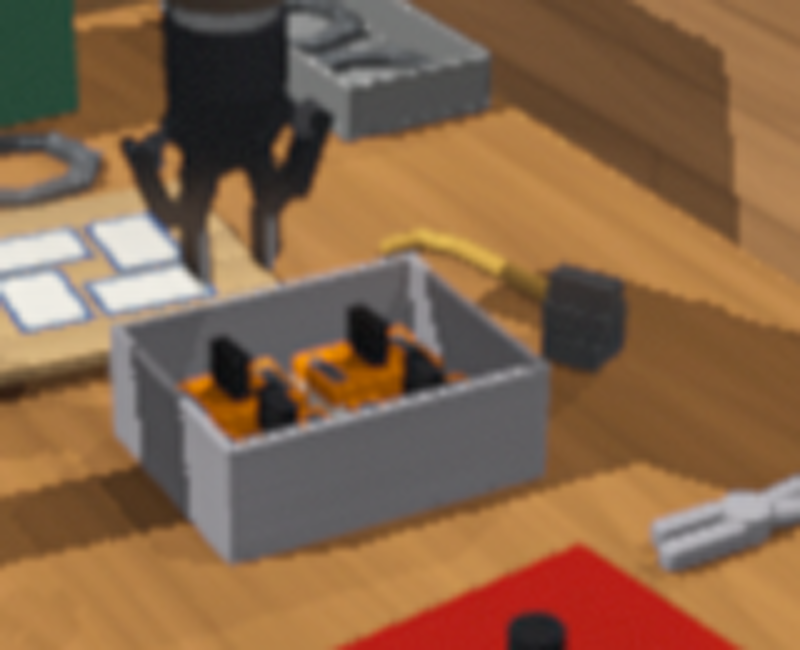

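The near-left grip top is at side pixel (286,209), which matches the prediction. I'll descend.

drive_tool(plan=[[[0, 0.001, 0.015], 0], [[0, 0, 0.015], 0], [[0, 0, 0.015], 0], [[0, 0, 0.015], 0], [[0, 0, 0.01], 0], [[0, 0, 0.006], 0], [[0, 0, 0.0035], 0], [[0, 0, 0], 0]])

```text
clock: 16.08
position: [480.6, 48.5, 71.7]
ee_rot: [-0.695, 0.719, -0.0, 0.0]
contact_force: [0.4, 0.7, 0.2]
gripper_width: 36.4
```

drive_tool(plan=[[[0, 0, 0], 0], [[0, 0, 0], 0], [[0, 0, 0], 0], [[0, 0, 0], 0]], fingers=0.64)

```text
clock: 16.58
position: [480.8, 48.6, 71.8]
ee_rot: [-0.695, 0.719, -0.0, 0.0]
contact_force: [0.5, -0.6, -0.3]
gripper_width: 15.5
```

```bash
cat > w.py <<'E'
from h import *
st(); a=[]
for i in range(8): a.append(arm.read_state()['gripper_width']); arm.get_image('side')
print('w mean',np.mean(a).round(2),np.std(a).round(2)); st()
E
python3 w.py
```

```text
t 16.57 pos [480.8  48.6  71.8] psi 178.11 zax [ 0.001  0.    -1.   ] F [ 0.5 -0.6 -0.3] T [ 0.03 -0.17  0.02] w 15.5 q [ 0.44  0.38 -0.57  0.   -0.63 -0.47]
w mean 15.37 0.18
t 16.98 pos [480.8  48.6  71.7] psi 178.11 zax [ 0.001  0.    -1.   ] F [0.3 1.  0.8] T [ 0.01 -0.21  0.02] w 15.2 q [ 0.44  0.38 -0.57  0.   -0.63 -0.47]
```

drive_tool(plan=[[[0, 0, 0], 0], [[0, 0, 0], 0], [[0, 0, 0], 0]], fingers=0.685)

```text
clock: 17.35
position: [480.8, 48.6, 71.8]
ee_rot: [-0.695, 0.719, -0.0, 0.0]
contact_force: [1.4, 0.7, 0.9]
gripper_width: 13.9
```

```bash
python3 w.py
```

```text
t 17.35 pos [480.8  48.6  71.8] psi 178.11 zax [ 0.001  0.    -1.   ] F [1.4 0.7 0.9] T [ 0.03 -0.19  0.04] w 13.9 q [ 0.44  0.38 -0.57  0.   -0.63 -0.47]
w mean 13.76 0.22
t 17.75 pos [480.8  48.6  71.8] psi 178.11 zax [ 0.  0. -1.] F [ 1.  -0.5  2.5] T [ 0.05 -0.37 -0.05] w 13.3 q [ 0.44  0.38 -0.57  0.   -0.63 -0.47]
```

drive_tool(plan=[[[0, 0, -0.002], 0], [[0, 0, -0.003], 0], [[0, 0, -0.005], 0], [[0, 0, -0.005], 0], [[0, 0, 0], 0], [[0, 0, 0], 0]])

```text
clock: 18.5
position: [480.4, 48.5, 86.6]
ee_rot: [-0.695, 0.719, 0.0, -0.0]
contact_force: [-0.1, 1.2, -2.8]
gripper_width: 14.1
```

```bash
python3 w.py; python3 -c "
from h import *
s=shot('side')
cv2.imwrite('pics/s6z.png',cv2.resize(s['image'][140:270,240:400],None,fx=5,fy=5,interpolation=cv2.INTER_CUBIC)[:,:,::-1][:, :, :])"
```

```text
t 18.5 pos [480.4  48.5  86.6] psi 178.1 zax [-0.  0. -1.] F [-0.1  1.2 -2.8] T [ 0.02  0.01 -0.01] w 14.1 q [ 0.44  0.35 -0.55 -0.   -0.67 -0.47]
w mean 13.74 0.21
t 18.9 pos [480.5  48.5  86.5] psi 178.11 zax [-0. -0. -1.] F [-0.3  0.1 -2.1] T [-0.01  0.05  0.03] w 13.9 q [ 0.44  0.35 -0.55 -0.   -0.67 -0.47]
```

View pics/s6z.png

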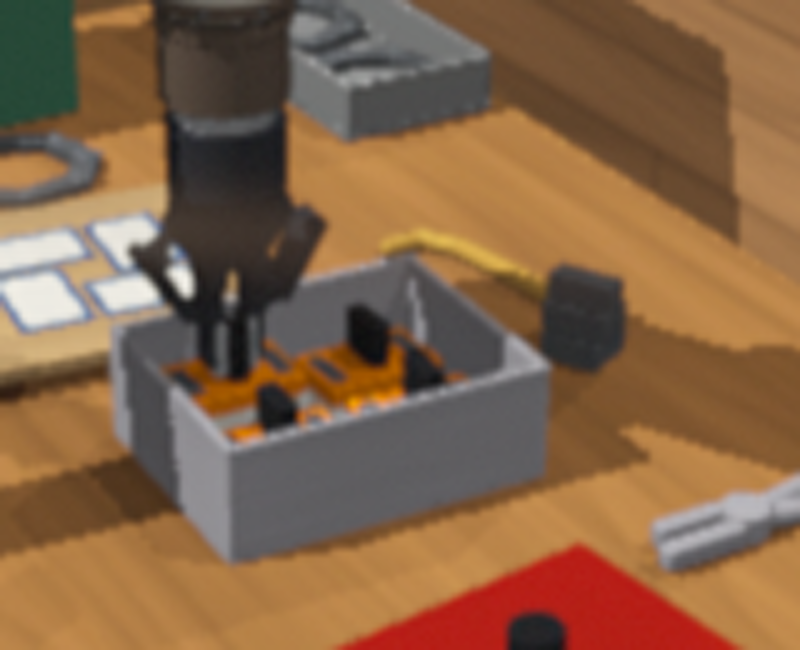

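Case D is held: the wrist carries -2.7 N and the width is 13.75. I'll raise it and carry it to the slot at (466,332).

drive_tool(plan=[[[0, 0, -0.01], 0], [[0, 0, -0.015], 0], [[0, 0, -0.02], 0], [[0, 0, -0.02], 0], [[0, 0, -0.018], 0], [[0, 0, -0.01], 0], [[0, 0, 0], 4.4], [[0, 0, 0], 0]])

```text
clock: 19.95
position: [480.3, 48.4, 179.7]
ee_rot: [-0.667, 0.745, 0.0, -0.0]
contact_force: [0.1, -0.3, -2.4]
gripper_width: 13.7
```

```bash
python3 -c "
from h import *
go(465.8,331.2,180,173.7)"
```

```text
t 19.95 pos [480.3  48.4 179.7] psi 173.75 zax [-0.  0. -1.] F [ 0.1 -0.3 -2.4] T [ 0.03  0.01 -0.03] w 13.7 q [ 0.44  0.22 -0.44 -0.   -0.91 -0.55]
turn 0.05 then shift mm [-279.5   45.4   -0.3]
```

drive_tool(plan=[[[-0.015, 0.0024, 0], 0], [[-0.025, 0.0041, 0], 0], [[-0.03, 0.0049, 0], 0], [[-0.03, 0.0049, 0], 0], [[-0.03, 0.0049, 0], 0], [[-0.03, 0.0049, 0], 0], [[-0.03, 0.0049, 0], 0], [[-0.03, 0.0049, 0], 0], [[-0.03, 0.0049, 0], 0], [[-0.02, 0.0032, 0], 0], [[-0.0095, 0.0014, 0], 0], [[0, 0, 0], 0]])

```text
clock: 21.45
position: [465.9, 331.4, 179.3]
ee_rot: [-0.667, 0.745, -0.0, -0.0]
contact_force: [-0.6, -0.4, -3.2]
gripper_width: 13.6
```

drive_tool(plan=[[[0, 0, 0.01], 0], [[0, 0, 0.015], 0], [[0, 0, 0.02], 0], [[0, 0, 0.015], 0], [[0, 0, 0.01], 0], [[0, 0, 0.005], 0], [[0, 0, 0], 0], [[0, 0, 0], 0]])

```text
clock: 22.45
position: [466.4, 331.7, 105.2]
ee_rot: [-0.667, 0.745, 0.0, 0.001]
contact_force: [0.1, -0.0, -1.4]
gripper_width: 13.5
```

```bash
python3 -c "
from h import *
s,R=go(465.8,331.2,91,173.7) or (0,0)
d=shot('side')
cv2.imwrite('pics/s7z.png',cv2.resize(d['image'][130:230,190:330],None,fx=5,fy=5,interpolation=cv2.INTER_CUBIC)[:,:,::-1])"
```

```text
t 22.45 pos [466.4 331.7 105.2] psi 173.72 zax [ 0.001  0.001 -1.   ] F [ 0.1 -0.  -1.4] T [ 0.02  0.03 -0.01] w 13.5 q [ 0.9   0.45 -0.32  0.   -0.81 -1.01]
turn 0.02 then shift mm [ 0.5  0.5 14.2]
```

View pics/s7z.png

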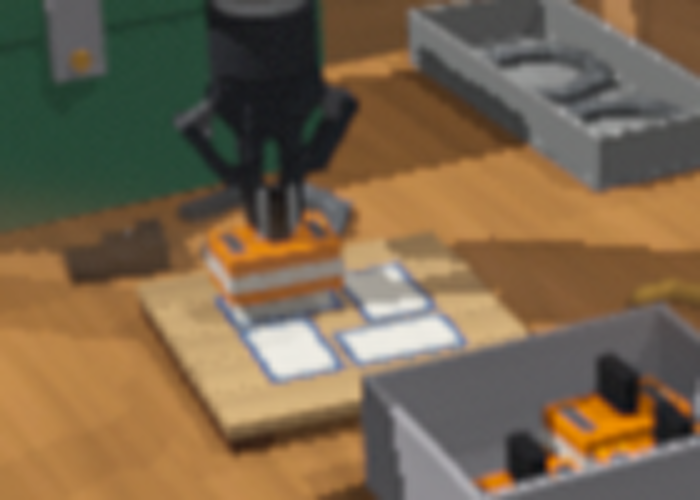

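The case is level above its outline. I'll lower it gently.

drive_tool(plan=[[[0.0005, 0.0005, 0.005], 0], [[0, 0, 0.004], 0], [[0, 0, 0.002], 0], [[0, 0, 0.001], 0], [[0, 0, 0.0005], 0], [[0, 0, 0], 0], [[0, 0, 0], 0]])

```text
clock: 23.38
position: [465.5, 330.9, 92.2]
ee_rot: [-0.667, 0.745, 0.0, 0.0]
contact_force: [-1.0, -0.7, -1.7]
gripper_width: 14.2
```

drive_tool(plan=[[[0, 0, 0.0007], 0], [[0, 0, 0.0005], 0], [[0, 0, 0], 0], [[0, 0, 0], 0]])

```text
clock: 23.88
position: [465.5, 330.9, 90.9]
ee_rot: [-0.667, 0.745, 0.0, -0.0]
contact_force: [-1.0, -0.1, -2.6]
gripper_width: 13.6
```

```bash
python3 w.py
```

```text
t 23.88 pos [465.5 330.9  90.9] psi 173.71 zax [-0. -0. -1.] F [-1.  -0.1 -2.6] T [-0.03 -0.02 -0.06] w 13.6 q [ 0.9   0.47 -0.33 -0.   -0.77 -1.01]
w mean 13.76 0.18
t 24.27 pos [465.5 330.9  90.9] psi 173.7 zax [-0.  0. -1.] F [ 0.4  0.4 -2.6] T [-0.01  0.04 -0.01] w 13.4 q [ 0.9   0.47 -0.33 -0.   -0.77 -1.01]
```

drive_tool(plan=[[[0, 0, 0.0005], 0], [[0, 0, 0.0005], 0], [[0, 0, 0], 0]])

```text
clock: 24.65
position: [465.5, 330.9, 90.8]
ee_rot: [-0.667, 0.745, -0.0, 0.0]
contact_force: [-3.0, -1.8, 5.7]
gripper_width: 13.9
```

It has touched down, so I'll release and retreat.

drive_tool(plan=[[[0, 0, 0], 0], [[0, 0, 0], 0], [[0, 0, 0], 0], [[0, 0, 0], 0]], fingers=0.15)

```text
clock: 25.15
position: [465.6, 330.9, 89.8]
ee_rot: [-0.667, 0.745, -0.0, -0.0]
contact_force: [-0.6, 0.0, -0.3]
gripper_width: 36.3
```

drive_tool(plan=[[[0, 0, -0.01], 0], [[0, 0, -0.02], 0], [[0, 0, -0.02], 0], [[0, 0, -0.02], 0], [[0, 0, -0.02], 0], [[0.03, 0, 0], 0], [[0.04, 0, 0], 0], [[0.04, 0, 0], 0], [[0.04, 0, 0], 0], [[0.04, 0, 0], 0], [[0.04, 0, 0], 0], [[0, 0, 0], 0]])

```text
clock: 26.65
position: [439.7, 100.3, 180.7]
ee_rot: [-0.666, 0.746, -0.0, 0.0]
contact_force: [0.8, 0.9, -0.2]
gripper_width: 36.1
```

```bash
cat > look.py <<'E'
from meas import *
import sys
s=shot('side')
a=cv2.resize(d['image'][165:275,190:360],None,fx=4.7,fy=4.7,interpolation=cv2.INTER_CUBIC)
b=cv2.resize(s['image'][130:350,190:410],None,fx=2.2,fy=2.2,interpolation=cv2.INTER_CUBIC)
cv2.imwrite('pics/'+sys.argv[1]+'t.png',a[:,:,::-1]);cv2.imwrite('pics/'+sys.argv[1]+'s.png',b[:,:,::-1])
st()
for r in [1]:
    print('slab'); oc(d,(195,180,280,270),24); print('tub'); oc(d,(285,175,352,255),5)
for c in blobs(mask(im,'white'),(190,180,285,270),30): print('slot',rect(d,c,24))
E
python3 look.py a
```

```text
t 26.75 pos [440.7 102.2 180.7] psi 173.67 zax [ 0.002  0.001 -1.   ] F [ 0.3 -0.   0.7] T [ 0.05 -0.03 -0.05] w 36.3 q [ 0.59  0.17 -0.51  0.   -0.89 -0.7 ]
slab
case [463.7 329.7 464.4 327.3  72.8  50.8  -4.6] px [222. 231.]
tub
case [478.  -17.4 477.8 -17.8  74.5  47.9  -2.9] px [326. 231.]
case [574.6 -26.2 572.8 -25.8  77.1  50.7  -5.6] px [329. 202.]
case [577.9  45.  577.6  44.3  78.8  47.4   1.9] px [309. 201.]
slot [365.6 337.7 359.9 324.9 110.2  53.2 -88.2]
slot [397.4 222.3 395.8 228.  108.8  88.4 -56.3]
slot [448.1 269.7 452.  277.1  50.5  33.8 -88.2]
slot [515.9 236.5 515.7 236.5  72.9  42.2  -6.4]
slot [539.5 308.9 544.4 303.1  72.   43.2  82.1]
```

View pics/at.png

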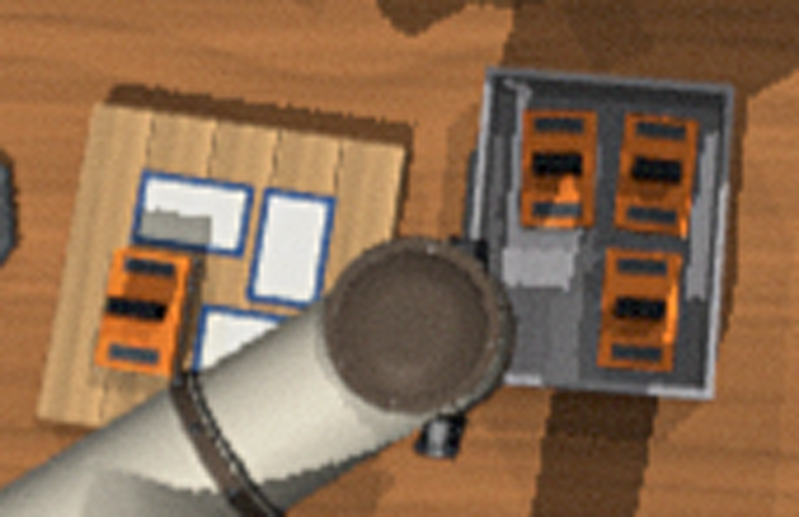

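View pics/as.png

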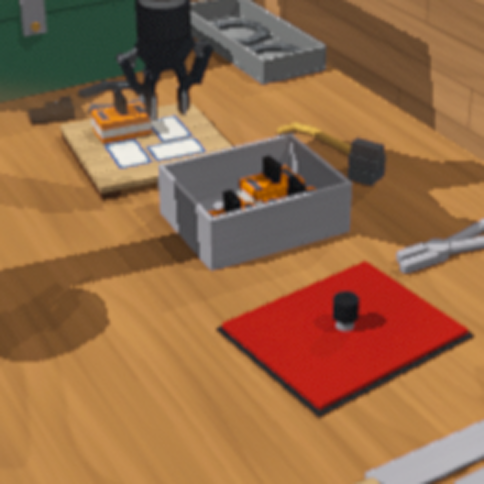

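Case D sits in its outline. Next is case C at (477.5,-17.6).

```bash
python3 -c "
from h import *
go(477.6,-17.7,150,-2.8)"
```

```text
t 26.75 pos [440.7 102.2 180.7] psi 173.67 zax [ 0.002  0.001 -1.   ] F [ 0.3 -0.   0.7] T [ 0.05 -0.03 -0.05] w 36.3 q [ 0.59  0.17 -0.51  0.   -0.89 -0.7 ]
turn -3.53 then shift mm [118.  -42.6  30.7]
```

drive_tool(plan=[[[0, 0, 0], -3.53], [[0.0236, -0.0085, 0], 0], [[0.0236, -0.0085, 0], 0], [[0.0236, -0.0085, 0], 0], [[0.0236, -0.0085, 0], 0], [[0.0236, -0.0085, 0], 0], [[0, 0, 0.015], 0], [[0, 0, 0.015], 0], [[0, 0, 0], 0], [[0, 0, 0], 0]])

```text
clock: 28.0
position: [477.9, -17.0, 150.5]
ee_rot: [-0.69, 0.724, -0.0, 0.0]
contact_force: [0.3, 0.1, 0.2]
gripper_width: 36.3
```

```bash
python3 -c "
from meas import *
go(477.6,-17.7,72,-2.8)
s=shot('side');print(proj(s,[[477.6,-17.7,75]]))
cv2.imwrite('pics/s8z.png',cv2.resize(s['image'][140:270,240:400],None,fx=5,fy=5,interpolation=cv2.INTER_CUBIC)[:,:,::-1])
oc(d,(195,180,280,270),24)
for c in blobs(mask(im,'white'),(190,180,285,270),30): print('slot',rect(d,c,24))
"
```

```text
t 28.05 pos [477.8 -17.1 150.6] psi 177.29 zax [ 0.002  0.    -1.   ] F [0.3 0.3 0.1] T [0.02 0.04 0.02] w 36.1 q [ 0.31  0.25 -0.49  0.   -0.83 -0.35]
turn 0.09 then shift mm [ 0.6  0.3 78.6]
[[295.37830041 218.54933623]]
case [465.2 330.1 463.9 326.5  76.5  51.8  -4.6] px [222. 231.]
slot [428.8 249.6 427.7 245.7 107.5  57.9 -14.4]
slot [466.4 160.3 472.9 155.   53.7  43.8 -74.1]
slot [518.  236.2 520.6 236.9  69.6  42.2  -6.4]
slot [538.7 308.9 544.2 303.1  71.   43.   84.2]
```

View pics/s8z.png

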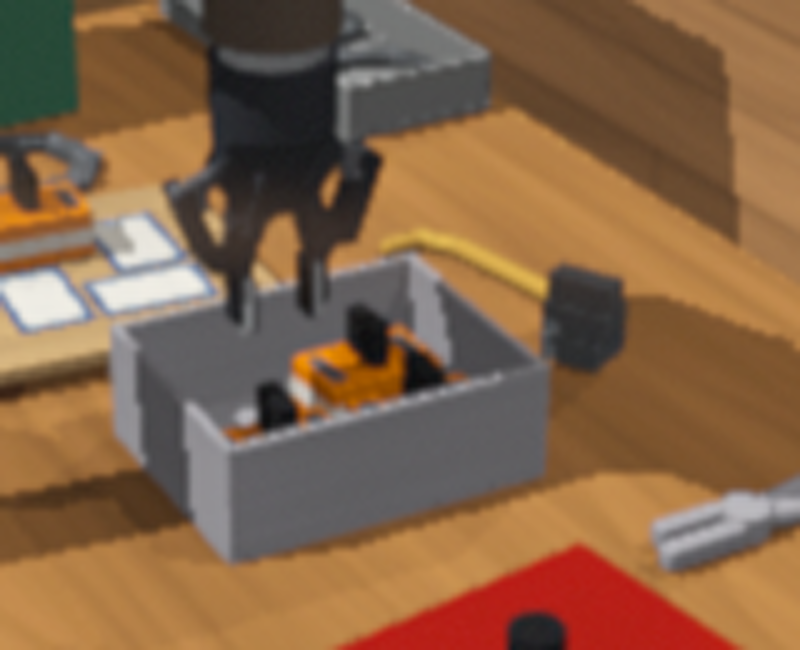

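Grip C's top is at side pixel (295,218), as predicted. I'll descend.

drive_tool(plan=[[[0.0005, 0, 0.015], 0], [[0, 0, 0.015], 0], [[0, 0, 0.015], 0], [[0, 0, 0.015], 0], [[0, 0, 0.01], 0], [[0, 0, 0.005], 0], [[0, 0, 0.0035], 0], [[0, 0, 0], 0]])

```text
clock: 29.1
position: [477.1, -18.1, 71.5]
ee_rot: [-0.69, 0.724, -0.0, 0.0]
contact_force: [-0.4, -0.2, 0.5]
gripper_width: 36.3
```

drive_tool(plan=[[[0, 0, 0], 0], [[0, 0, 0], 0], [[0, 0, 0], 0], [[0, 0, 0], 0]], fingers=0.64)

```text
clock: 29.6
position: [477.3, -18.1, 71.6]
ee_rot: [-0.69, 0.724, -0.0, 0.0]
contact_force: [0.4, 0.2, 0.3]
gripper_width: 15.3
```

drive_tool(plan=[[[0, 0, 0], 0], [[0, 0, 0], 0], [[0, 0, 0], 0]], fingers=0.687)

```text
clock: 29.98
position: [477.5, -18.1, 71.7]
ee_rot: [-0.69, 0.724, -0.0, 0.0]
contact_force: [1.1, -0.9, 2.6]
gripper_width: 13.8
```

```bash
python3 w.py
```

```text
t 29.98 pos [477.5 -18.1  71.7] psi 177.25 zax [ 0.001  0.    -1.   ] F [ 1.1 -0.9  2.6] T [ 0.01 -0.28 -0.02] w 13.8 q [ 0.3   0.37 -0.58  0.   -0.62 -0.35]
w mean 13.79 0.14
t 30.38 pos [477.4 -18.1  71.7] psi 177.25 zax [ 0.001  0.    -1.   ] F [1.8 1.  4.4] T [-0.03 -0.4  -0.04] w 13.9 q [ 0.3   0.37 -0.58  0.   -0.62 -0.35]
```

drive_tool(plan=[[[0, 0, -0.003], 0], [[0, 0, -0.007], 0], [[0, 0, -0.012], 0], [[0, 0, -0.018], 0], [[0, 0, -0.02], 0], [[0, 0, -0.02], 0], [[0, 0, -0.018], 0], [[0, 0, -0.01], 0], [[0, 0, 0], 0]])

```text
clock: 31.5
position: [477.1, -18.1, 180.1]
ee_rot: [-0.69, 0.724, -0.0, 0.001]
contact_force: [0.1, 0.7, -2.5]
gripper_width: 13.7
```

drive_tool(plan=[[[0, 0, 0], -5.5], [[0, 0, 0], -8], [[0, 0, 0], -8], [[0, 0, 0], -8], [[0, 0, 0], -8], [[0, 0, 0], -8], [[0, 0, 0], -8], [[0, 0, 0], -8], [[0, 0, 0], -8], [[0, 0, 0], -8], [[0, 0, 0], -6], [[0, 0, 0], -3]])

```text
clock: 33.0
position: [476.3, -18.3, 178.3]
ee_rot: [0.999, -0.054, -0.001, 0.0]
contact_force: [-0.3, -0.5, -2.5]
gripper_width: 14.1
```

```bash
python3 -c "
from h import *
go(443.4,259,180,83.7)"
```

```text
t 33.0 pos [476.3 -18.3 178.3] psi -96.17 zax [-0.002 -0.    -1.   ] F [-0.3 -0.5 -2.5] T [ 0.05  0.06 -0.01] w 14.1 q [ 0.3   0.21 -0.46 -0.   -0.9   1.16]
turn 0.13 then shift mm [ -63.1 -272.    -1.7]
```

drive_tool(plan=[[[-0.003, -0.013, 0], 0], [[-0.006, -0.025, 0], 0], [[-0.007, -0.03, 0], 0], [[-0.007, -0.03, 0], 0], [[-0.007, -0.03, 0], 0], [[-0.007, -0.03, 0], 0], [[-0.007, -0.03, 0], 0], [[-0.007, -0.03, 0], 0], [[-0.0067, -0.029, 0], 0], [[-0.004, -0.017, 0], 0], [[-0.0015, -0.008, 0], 0], [[0, 0, 0], 0.1]])

```text
clock: 34.5
position: [443.7, 259.1, 179.1]
ee_rot: [0.998, -0.056, -0.0, 0.0]
contact_force: [0.0, -0.5, -2.0]
gripper_width: 13.5
```

drive_tool(plan=[[[0, 0, 0.01], 0], [[0, 0, 0.015], 0], [[0, 0, 0.02], 0], [[0, 0, 0.015], 0], [[0, 0, 0.01], 0], [[0, 0, 0.005], 0], [[0, 0, 0], 0], [[0, 0, 0], 0]])

```text
clock: 35.5
position: [444.2, 259.4, 104.9]
ee_rot: [0.998, -0.055, 0.0, -0.0]
contact_force: [0.0, -0.1, -2.3]
gripper_width: 13.9
```

```bash
python3 -c "
from h import *
go(443.4,259,91,83.7)
d=shot('side')
cv2.imwrite('pics/s9z.png',cv2.resize(d['image'][130:230,190:330],None,fx=5,fy=5,interpolation=cv2.INTER_CUBIC)[:,:,::-1])"
```

```text
t 35.5 pos [444.2 259.4 104.9] psi -96.35 zax [ 0.001  0.001 -1.   ] F [ 0.  -0.1 -2.3] T [ 0.02 -0.01  0.02] w 13.9 q [ 0.84  0.37 -0.46  0.   -0.74  0.62]
turn -0.05 then shift mm [-0.8  0.5 13.9]
```

View pics/s9z.png

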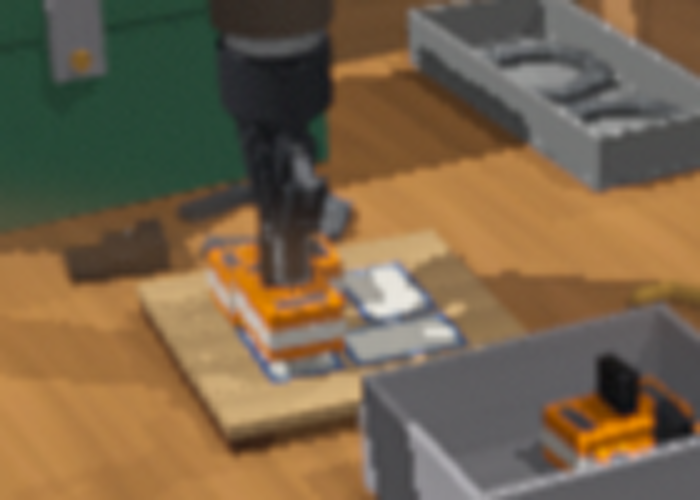

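The second case hovers over its outline. I'll lower it.

drive_tool(plan=[[[-0.0003, 0.0003, 0.005], 0], [[0, 0, 0.004], 0], [[0, 0, 0.002], 0], [[0, 0, 0.001], 0], [[0, 0, 0.001], 0], [[0, 0, 0], 0], [[0, 0, 0], 0]])

```text
clock: 36.42
position: [443.6, 258.9, 91.5]
ee_rot: [0.998, -0.056, 0.0, -0.0]
contact_force: [0.1, 0.1, -2.8]
gripper_width: 14.1
```

drive_tool(plan=[[[0, 0, 0.0005], 0], [[0, 0, 0.0005], 0], [[0, 0, 0], 0]])

```text
clock: 36.8
position: [443.6, 258.8, 90.7]
ee_rot: [0.998, -0.055, 0.0, -0.0]
contact_force: [-0.6, 0.2, 1.1]
gripper_width: 13.9
```

drive_tool(plan=[[[0, 0, 0], 0], [[0, 0, 0], 0], [[0, 0, 0], 0], [[0, 0, 0], 0]], fingers=0.15)

```text
clock: 37.3
position: [443.6, 258.9, 90.5]
ee_rot: [0.998, -0.056, 0.0, -0.0]
contact_force: [0.1, 1.2, 0.3]
gripper_width: 36.3
```

drive_tool(plan=[[[0, 0, -0.01], 0], [[0, 0, -0.02], 0], [[0, 0, -0.02], 0], [[0, 0, -0.02], 0], [[0, 0, -0.02], 0], [[0, 0.03, 0], 0], [[0, 0.045, 0], 0], [[0, 0.045, 0], 0], [[0, 0.045, 0], 0], [[0, 0.045, 0], 0], [[0, 0.045, 0], 0], [[0, 0.045, 0], 0]])

```text
clock: 38.8
position: [410.2, -40.6, 181.4]
ee_rot: [0.998, -0.055, 0.001, -0.0]
contact_force: [0.1, 0.1, -0.2]
gripper_width: 36.3
```

drive_tool(plan=[[[0, 0.045, 0], 8], [[0, 0.035, 0], 8], [[0, 0, 0], 8], [[0, 0, 0], 8], [[0, 0, 0], 8], [[0, 0, 0], 8], [[0, 0, 0], 8], [[0, 0, 0], 8], [[0, 0, 0], 8], [[0, 0, 0], 8], [[0, 0, 0], 8], [[0, 0, 0], 0]])

```text
clock: 40.3
position: [396.7, -118.0, 181.0]
ee_rot: [-0.68, 0.733, -0.0, 0.0]
contact_force: [-0.3, -0.1, 0.2]
gripper_width: 35.8
```

```bash
python3 look.py b; python3 -c "
from h import *
go(575.3,-26,150,-4.7)"
```

```text
t 40.4 pos [ 396.7 -118.   180.8] psi 175.76 zax [ 0.001  0.    -1.   ] F [-0.2  0.5  0.5] T [-0.03  0.07  0.04] w 36.5 q [ 0.11  0.1  -0.59  0.   -0.88 -0.18]
slab
case [465.1 325.6 463.3 323.1  76.5  60.4  -5.3] px [223. 231.]
tub
case [575.8 -26.9 575.5 -26.9  79.5  50.3  -4.5] px [329. 204.]
case [579.6  45.  582.5  43.7  75.4  47.4   1.9] px [309. 199.]
slot [370.3 127.3 370.1 126.8  50.1  16.8   2.5]
slot [526.6 235.3 529.1 234.3  52.2  42.2  -6.4]
slot [538.9 309.1 544.3 303.3  72.4  42.7  83.1]
t 40.4 pos [ 396.7 -118.   180.8] psi 175.76 zax [ 0.001  0.    -1.   ] F [-0.2  0.5  0.5] T [-0.03  0.07  0.04] w 36.5 q [ 0.11  0.1  -0.59  0.   -0.88 -0.18]
turn 0.46 then shift mm [-106.3 -170.5   30.9]
```

View pics/bt.png

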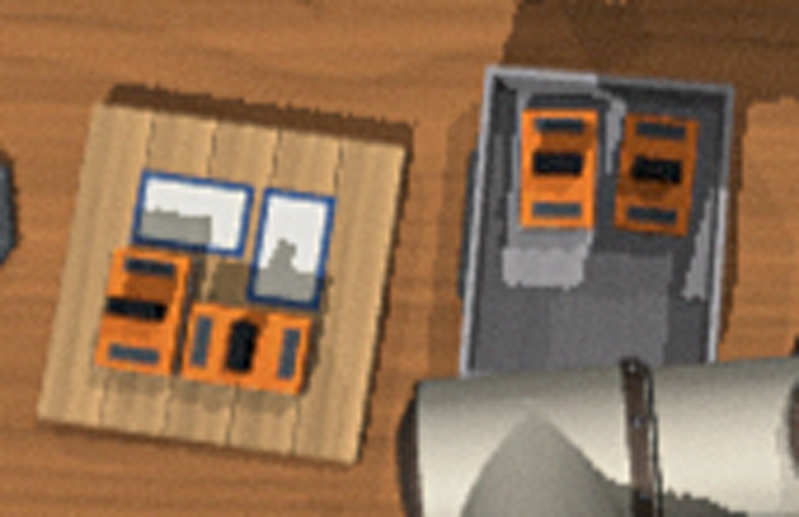

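I'll check the two placed cases from their corners in the zoomed top view: D at (117,246), (190,257), (170,375) and (97,365), and C at (192,302), (314,315), (304,393) and (182,380).

```bash
python3 -c "
from meas import *
for C in ([(117,246),(190,257),(170,375),(97,365)],[(192,302),(314,315),(304,393),(182,380)]):
    P=ray(d,(np.array(C)+.5)/4.7-.5+[190,165],62)[:,:2]; print(P.mean(0).round(1),cv2.minAreaRect(P.astype(np.float32)))
# line-split grips: dark at z=94
for c in blobs(mask(im,'black'),(200,200,270,260),6): print('dark',rect(d,c,94),c.reshape(-1,2).mean(0).round(1))
# orange split
h=cv2.cvtColor(im,cv2.COLOR_RGB2HSV).astype(int)
a=im[215:252,205:262]; cv2.imwrite('pics/bz.png',cv2.resize(a,None,fx=13,fy=13,interpolation=cv2.INTER_NEAREST)[:,:,::-1])
"
```

```text
[465.3 330.5] ((465.4592590332031, 330.48712158203125), (52.10894775390625, 84.17845916748047), 84.05582427978516)
[441.8 255.9] ((441.82891845703125, 256.018798828125), (86.15345764160156, 54.715023040771484), 85.7394790649414)
dark [442.  254.6 441.7 254.5  31.9  15.2  -8.1] [241.  238.4]
dark [464.  328.1 464.6 327.2  35.6   9.6 -88.2] [218.7 230.3]
dark [493.3 320.4 493.6 322.   29.2   5.8  82.4] [221.5 221.4]
```

View pics/bz.png

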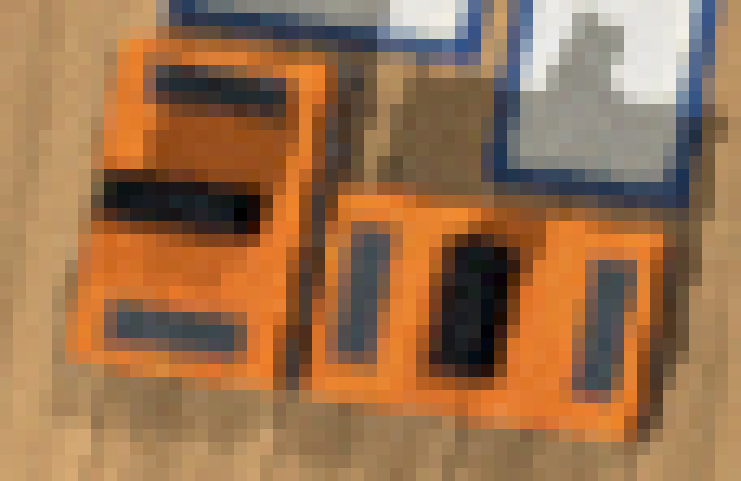

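Top-view parallax leaves about 2 mm of doubt here, so I'll check in the side view, comparing outlines and cases in the same camera.

```bash
python3 -c "
from h import *
s=shot('side'); im0=cv2.imread('pics/s3.png')[:,:,::-1].copy()
for c in blobs(mask(im0,'white'),(205,170,295,215),20): print('slot side',rect(s,c,24))
st()
cv2.imwrite('pics/sbz.png',cv2.resize(s['image'][165:215,215:295],None,fx=10,fy=10,interpolation=cv2.INTER_CUBIC)[:,:,::-1])
for S in ([465.9,332,-6.3],[442.9,259.1,83.7]):
    a=np.radians(S[2]); u=np.array([np.cos(a),np.sin(a)]); v=np.array([-u[1],u[0]])
    for z in (24,62): 
        q=proj(s,[list(np.array(S[:2])+i*42*u+j*27*v)+[z] for i,j in((1,1),(1,-1),(-1,-1),(-1,1))]); print(z,((q-[215,165])*10+4.5).round().tolist())
"
```

```text
slot side [490.4 281.8 492.5 287.9 160.4 146.6  83.5]
t 40.5 pos [ 396.6 -117.9  180.6] psi 175.72 zax [ 0.  0. -1.] F [-0.1  0.1  0.2] T [-0.01 -0.01 -0.03] w 36.5 q [ 0.11  0.1  -0.59  0.   -0.88 -0.18]
24 [[397.0, 206.0], [445.0, 266.0], [219.0, 309.0], [175.0, 247.0]]
62 [[391.0, 112.0], [440.0, 170.0], [212.0, 212.0], [168.0, 152.0]]
24 [[224.0, 316.0], [371.0, 288.0], [449.0, 389.0], [298.0, 420.0]]
62 [[217.0, 219.0], [365.0, 192.0], [444.0, 290.0], [291.0, 320.0]]
```

View pics/sbz.png

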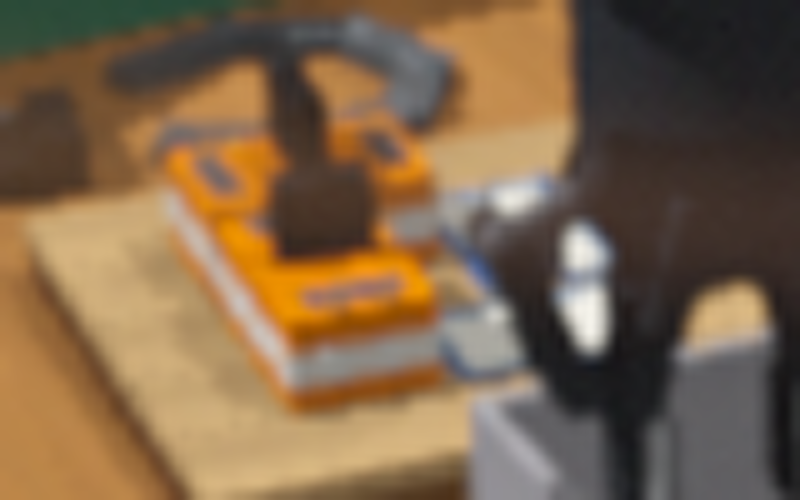

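```bash
python3 -c "
from h import *
s=arm.get_image('side'); im0=cv2.imread('pics/s3.png')[:,:,::-1].copy()
h=cv2.cvtColor(im0,cv2.COLOR_RGB2HSV).astype(int)
m=(((h[:,:,1]<45)&(h[:,:,2]>195))*255).astype(np.uint8)
for c in blobs(m,(205,170,295,215),15): print('slot side',rect(s,c,24), rect(s,c,24)[:2]-[0,0])
cv2.imwrite('pics/s3y.png',cv2.resize(im0[165:215,215:295],None,fx=10,fy=10,interpolation=cv2.INTER_CUBIC)[:,:,::-1])
"
```

```text
slot side [443.2 263.  443.  262.5  73.3  43.5  82.7] [443.2 263. ]
slot side [515.9 239.1 516.4 238.8  73.6  42.   -6.5] [515.9 239.1]
slot side [466.7 336.5 466.9 336.3  72.8  42.9  -2.8] [466.7 336.5]
slot side [539.1 313.1 539.7 312.8  72.8  42.2  86.4] [539.1 313.1]
```

View pics/s3y.png

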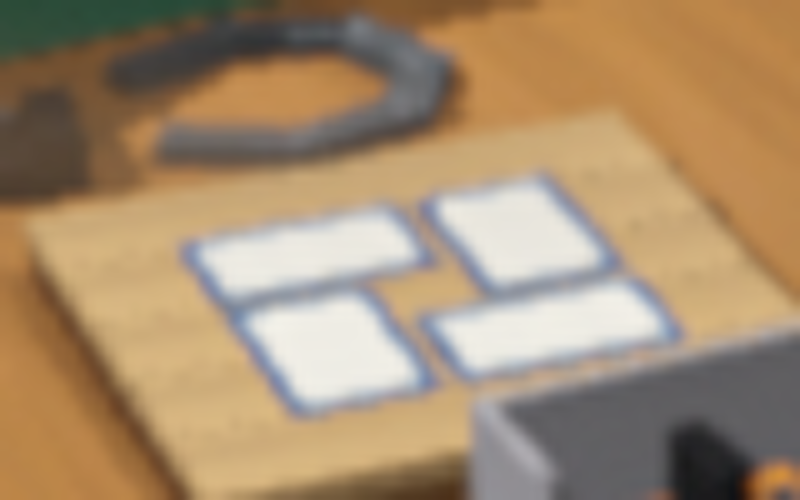

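The two views disagree on the sign of an offset of 1–2 mm: top says slightly -y, side says slightly +y. No blue edge is exposed at C's near edges, so I accept C. Next is case B at (575.5,-26.5).

drive_tool(plan=[[[-0.02, -0.034, 0], 0.5], [[-0.022, -0.034, 0], 0], [[-0.022, -0.034, 0], 0], [[-0.022, -0.034, 0], 0], [[-0.02, -0.034, 0], 0], [[0, 0, 0.015], 0], [[0, 0, 0.0155], 0], [[0, 0, 0], 0], [[0, 0, 0], 0]])

```text
clock: 41.68
position: [574.5, -26.8, 150.3]
ee_rot: [-0.676, 0.737, -0.0, 0.0]
contact_force: [0.2, 0.3, 0.1]
gripper_width: 36.2
```

```bash
python3 -c "
from meas import *
go(575.5,-26.3,72,-4.6)
s=shot('side');print(proj(s,[[575.5,-26.3,75]]))
cv2.imwrite('pics/s10z.png',cv2.resize(s['image'][140:270,240:400],None,fx=5,fy=5,interpolation=cv2.INTER_CUBIC)[:,:,::-1])
oc(d,(285,175,352,255),5)
"
```

```text
t 41.73 pos [574.8 -26.7 150.6] psi 175.13 zax [ 0.001  0.    -1.   ] F [ 0.4  0.3 -0.1] T [ 0.01  0.03 -0.01] w 36.2 q [ 0.24  0.4  -0.26  0.   -0.91 -0.32]
turn -0.27 then shift mm [-0.5 -0.6 78.6]
[[324.13070903 211.8100185 ]]
```

View pics/s10z.png

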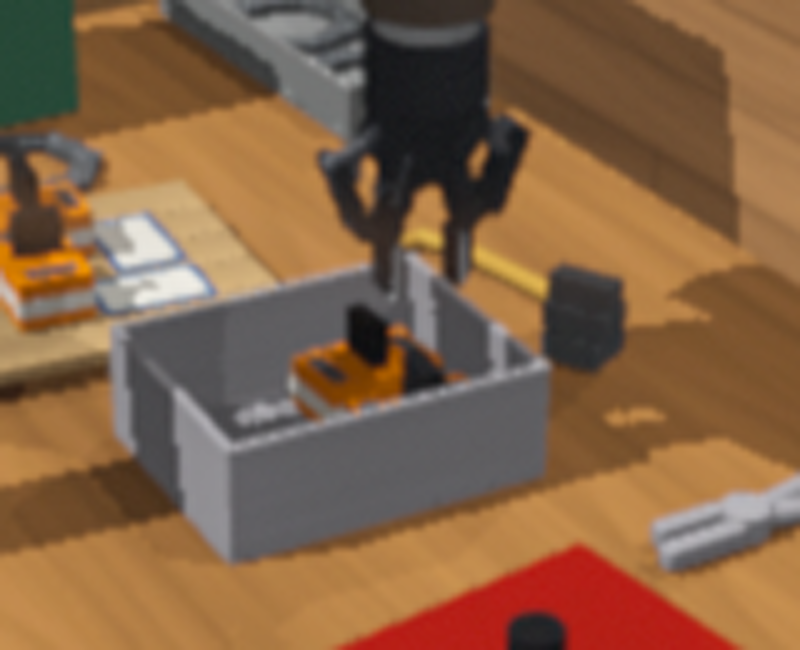

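Grip B's top is near crop (421,357), which is side pixel (324,211), as predicted. I'll descend.

drive_tool(plan=[[[-0.0005, -0.0005, 0.015], 0], [[0, 0, 0.015], 0], [[0, 0, 0.015], 0], [[0, 0, 0.015], 0], [[0, 0, 0.01], 0], [[0, 0, 0.005], 0], [[0, 0, 0.0035], 0], [[0, 0, 0], 0]])

```text
clock: 42.78
position: [575.5, -25.9, 71.5]
ee_rot: [-0.676, 0.736, -0.0, 0.0]
contact_force: [-0.4, -0.3, 0.3]
gripper_width: 36.0
```

drive_tool(plan=[[[0, 0, 0], 0], [[0, 0, 0], 0], [[0, 0, 0], 0], [[0, 0, 0], 0]], fingers=0.64)

```text
clock: 43.28
position: [576.1, -25.9, 71.9]
ee_rot: [-0.677, 0.736, -0.001, 0.001]
contact_force: [2.6, 0.4, 1.2]
gripper_width: 15.8
```

drive_tool(plan=[[[0, 0, 0], 0], [[0, 0, 0], 0], [[0, 0, 0], 0]], fingers=0.687)

```text
clock: 43.65
position: [576.2, -25.9, 72.0]
ee_rot: [-0.677, 0.736, -0.001, 0.001]
contact_force: [2.2, 0.8, 3.7]
gripper_width: 13.8
```

```bash
python3 w.py
```

```text
t 43.65 pos [576.2 -25.9  72. ] psi 175.15 zax [ 0.002  0.    -1.   ] F [2.2 0.8 3.7] T [-0.02 -0.61 -0.  ] w 13.8 q [ 0.24  0.5  -0.34  0.   -0.74 -0.32]
w mean 13.8 0.16
t 44.05 pos [576.2 -25.9  71.9] psi 175.16 zax [ 0.002  0.    -1.   ] F [ 3.  -0.1  5.6] T [-0.04 -0.78  0.05] w 13.9 q [ 0.24  0.5  -0.34  0.   -0.74 -0.32]
```

drive_tool(plan=[[[0, 0, -0.003], 0], [[0, 0, -0.007], 0], [[0, 0, -0.012], 0], [[0, 0, -0.018], 0], [[0, 0, -0.02], 0], [[0, 0, -0.02], 0], [[0, 0, -0.018], 0], [[0, 0, -0.01], 0], [[0, 0, 0], 1.4], [[0, 0, 0], 0]])

```text
clock: 45.3
position: [574.7, -26.0, 178.5]
ee_rot: [-0.667, 0.745, 0.001, -0.001]
contact_force: [0.5, -0.7, -3.3]
gripper_width: 13.8
```

```bash
python3 -c "
from h import *
go(516.3,237.1,180,173.7)"
```

```text
t 45.3 pos [574.7 -26.  178.5] psi 173.7 zax [-0.002 -0.    -1.   ] F [ 0.5 -0.7 -3.3] T [-0.08  0.09 -0.07] w 13.8 q [ 0.24  0.37 -0.23 -0.   -0.98 -0.35]
turn 0.0 then shift mm [-255.1   86.9   -1.3]
```

drive_tool(plan=[[[-0.012, 0.004, 0], 0], [[-0.023, 0.008, 0], 0], [[-0.028, 0.0095, 0], 0], [[-0.028, 0.0095, 0], 0], [[-0.028, 0.0095, 0], 0], [[-0.028, 0.0095, 0], 0], [[-0.028, 0.0095, 0], 0], [[-0.028, 0.0095, 0], 0], [[-0.025, 0.0085, 0], 0], [[-0.018, 0.006, 0], 0], [[-0.009, 0.0034, 0], 0], [[0, 0, 0], 0]])

```text
clock: 46.8
position: [516.6, 237.3, 179.2]
ee_rot: [-0.668, 0.744, 0.0, -0.0]
contact_force: [-0.4, 0.0, -3.7]
gripper_width: 13.5
```

drive_tool(plan=[[[0, 0, 0.01], 0], [[0, 0, 0.015], 0], [[0, 0, 0.02], 0], [[0, 0, 0.015], 0], [[0, 0, 0.01], 0], [[0, 0, 0.005], 0], [[0, 0, 0], 0], [[0, 0, 0], 0]])

```text
clock: 47.8
position: [517.2, 237.3, 105.0]
ee_rot: [-0.667, 0.745, -0.0, 0.001]
contact_force: [-0.8, -0.7, -3.7]
gripper_width: 13.9
```

```bash
python3 -c "
from h import *
go(516.3,237.1,91,173.7)
d=shot('side')
cv2.imwrite('pics/s11z.png',cv2.resize(d['image'][140:220,200:320],None,fx=6,fy=6,interpolation=cv2.INTER_CUBIC)[:,:,::-1])"
```

```text
t 47.8 pos [517.2 237.3 105. ] psi 173.75 zax [ 0.001  0.001 -1.   ] F [-0.8 -0.7 -3.7] T [ 0.   -0.   -0.04] w 13.9 q [ 0.71  0.44 -0.32  0.   -0.8  -0.82]
turn 0.05 then shift mm [ 0.3  0.9 14. ]
```

View pics/s11z.png

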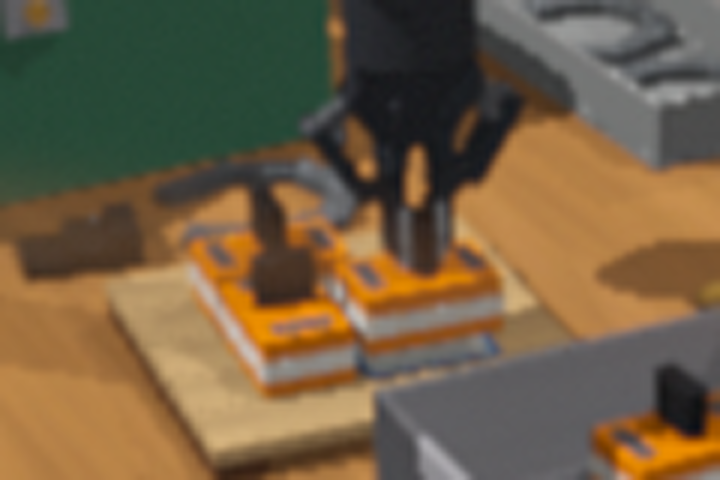

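Clearance to the neighbouring case looks fine. I'll lower it.

drive_tool(plan=[[[0, 0.0005, 0.005], 0], [[0, 0, 0.004], 0], [[0, 0, 0.002], 0], [[0, 0, 0.001], 0], [[0, 0, 0.001], 0], [[0, 0, 0], 0], [[0, 0, 0], 0]])

```text
clock: 48.72
position: [516.4, 237.1, 91.5]
ee_rot: [-0.667, 0.745, -0.0, 0.0]
contact_force: [-0.1, 0.3, -4.5]
gripper_width: 13.4
```

drive_tool(plan=[[[0, 0, 0.0005], 0], [[0, 0, 0.0005], 0], [[0, 0, 0], 0]])

```text
clock: 49.1
position: [516.4, 237.1, 91.0]
ee_rot: [-0.667, 0.745, -0.0, 0.0]
contact_force: [-1.4, -0.2, 1.5]
gripper_width: 13.5
```

drive_tool(plan=[[[0, 0, 0], 0], [[0, 0, 0], 0], [[0, 0, 0], 0], [[0, 0, 0], 0]], fingers=0.15)

```text
clock: 49.6
position: [516.4, 237.1, 90.4]
ee_rot: [-0.667, 0.745, -0.0, 0.0]
contact_force: [0.5, 0.4, -0.0]
gripper_width: 35.9
```

drive_tool(plan=[[[0, 0, -0.01], 0], [[0, 0, -0.02], 0], [[0, 0, -0.02], 0], [[0, 0, -0.02], 0], [[0, 0, -0.02], 0], [[0.03, 0.02, 0], 0], [[0.03, 0.03, 0], 0], [[0.03, 0.03, 0], 0], [[0.03, 0.03, 0], 0], [[0, 0, 0], 0]])

```text
clock: 50.85
position: [391.8, 128.0, 181.1]
ee_rot: [-0.667, 0.745, 0.0, 0.0]
contact_force: [0.9, 0.8, -0.3]
gripper_width: 36.3
```

```bash
python3 look.py c; python3 -c "
from h import *
go(577.5,44,150,0)"
```

```text
t 50.95 pos [394.5 130.1 181.5] psi 173.76 zax [ 0.002  0.001 -1.   ] F [0.9 0.2 0.8] T [ 0.05 -0.02  0.01] w 36.3 q [ 0.71  0.1  -0.59  0.   -0.88 -0.82]
slab
case [441.9 257.8 442.  257.2  49.5  43.5  -2.6] px [242. 238.]
case [467.3 323.4 464.5 320.5  76.2  69.5  68.4] px [223. 231.]
case [522.  233.1 521.4 233.5  54.8  51.9  -3.4] px [251. 215.]
tub
case [577.9  45.  579.2  44.4  78.8  47.5   1.9] px [308. 200.]
slot [354.4 267.1 350.3 263.2  56.8  26.5 -88.3]
slot [538.9 309.2 544.4 303.6  70.5  43.1  83.9]
t 50.95 pos [394.5 130.1 181.5] psi 173.76 zax [ 0.002  0.001 -1.   ] F [0.9 0.2 0.8] T [ 0.05 -0.02  0.01] w 36.3 q [ 0.71  0.1  -0.59  0.   -0.88 -0.82]
turn -6.24 then shift mm [  86.2 -182.9   31.8]
```

View pics/ct.png

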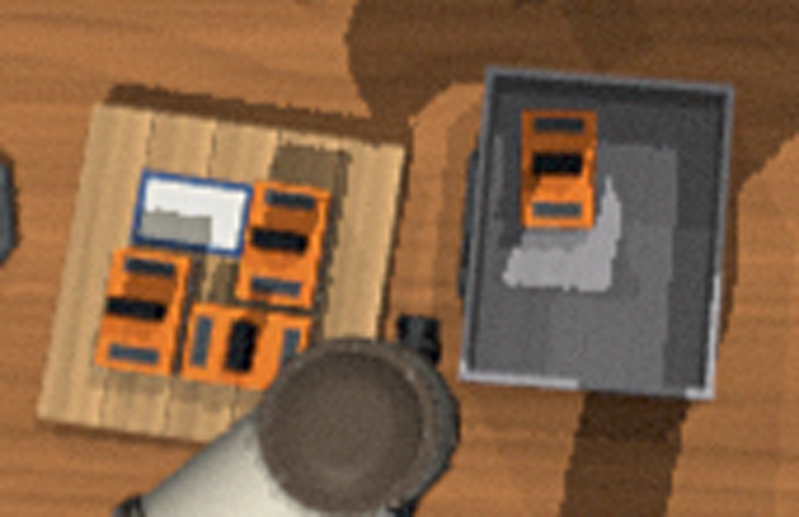

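Three are laid. Case A remains at (577.3,44), yaw about +1.2°.

```bash
python3 -c "
from h import *
go(577.3,44,150,1.2)"
```

```text
t 50.95 pos [394.5 130.1 181.5] psi 173.76 zax [ 0.002  0.001 -1.   ] F [0.9 0.2 0.8] T [ 0.05 -0.02  0.01] w 36.3 q [ 0.71  0.1  -0.59  0.   -0.88 -0.82]
turn -7.44 then shift mm [  90.  -180.9   31.8]
```

drive_tool(plan=[[[0, 0, 0], -7.44], [[0.018, -0.036, 0], 0], [[0.018, -0.036, 0], 0], [[0.018, -0.036, 0], 0], [[0.018, -0.036, 0], 0], [[0.018, -0.036, 0], 0], [[0, 0, 0.016], 0], [[0, 0, 0.016], 0], [[0, 0, 0], 0], [[0, 0, 0], 0]])

```text
clock: 52.2
position: [575.5, 44.0, 148.8]
ee_rot: [0.715, -0.699, 0.0, -0.0]
contact_force: [-0.0, 0.6, -0.3]
gripper_width: 36.3
```

```bash
python3 -c "
from meas import *
go(577.3,44,72,1.2)
s=shot('side');print(proj(s,[[577.3,44,75]]))
cv2.imwrite('pics/s12z.png',cv2.resize(s['image'][140:270,240:400],None,fx=5,fy=5,interpolation=cv2.INTER_CUBIC)[:,:,::-1])
cv2.imwrite('pics/t12z.png',cv2.resize(d['image'][165:275,190:360],None,fx=4.7,fy=4.7,interpolation=cv2.INTER_CUBIC)[:,:,::-1])
"
```

```text
t 52.25 pos [575.7  44.  149.1] psi -178.76 zax [ 0.001  0.    -1.   ] F [ 0.2 -0.4 -0.6] T [-0.04  0.01 -0.  ] w 36.4 q [ 0.36  0.4  -0.26  0.   -0.91 -0.34]
turn 0.04 then shift mm [ 0.1 -1.5 77.1]
[[313.07610363 202.58987669]]
```

View pics/s12z.png

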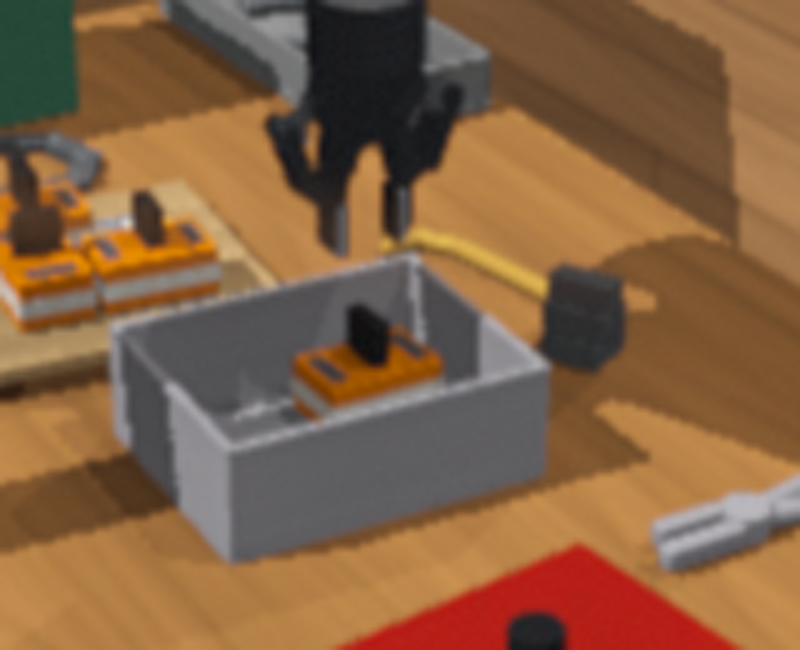

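View pics/t12z.png

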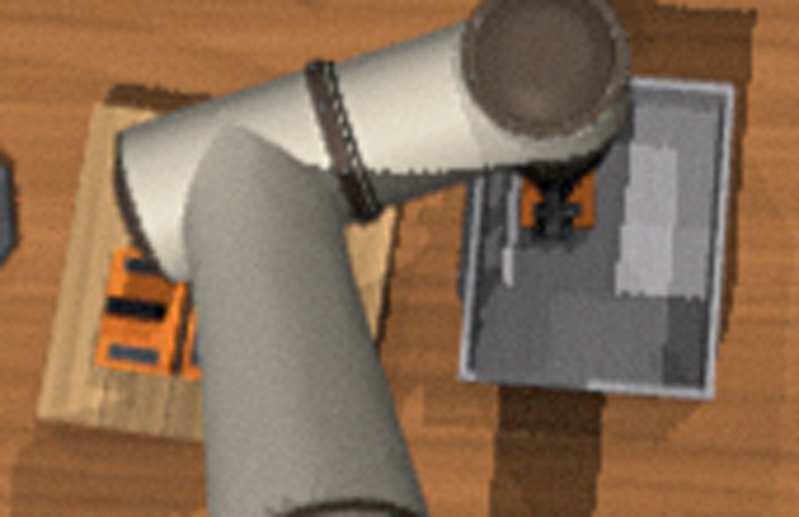

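Grip A's top is at about side pixel (313,203), as predicted. I'll descend.

drive_tool(plan=[[[0, -0.001, 0.015], 0], [[0, 0, 0.015], 0], [[0, 0, 0.015], 0], [[0, 0, 0.015], 0], [[0, 0, 0.009], 0], [[0, 0, 0.005], 0], [[0, 0, 0.003], 0], [[0, 0, 0], 0]])

```text
clock: 53.3
position: [576.8, 43.5, 71.5]
ee_rot: [0.714, -0.7, 0.0, -0.0]
contact_force: [0.2, -0.3, 0.4]
gripper_width: 35.8
```

drive_tool(plan=[[[0, 0, 0], 0], [[0, 0, 0], 0], [[0, 0, 0], 0], [[0, 0, 0], 0]], fingers=0.64)

```text
clock: 53.8
position: [577.4, 43.7, 71.9]
ee_rot: [0.714, -0.7, 0.0, -0.001]
contact_force: [1.4, -0.1, 0.8]
gripper_width: 15.5
```

drive_tool(plan=[[[0, 0, 0], 0], [[0, 0, 0], 0], [[0, 0, 0], 0]], fingers=0.687)

```text
clock: 54.18
position: [577.4, 43.7, 71.9]
ee_rot: [0.714, -0.7, 0.001, -0.001]
contact_force: [2.7, -0.2, 3.6]
gripper_width: 13.9
```

```bash
python3 w.py
```

```text
t 54.17 pos [577.4  43.7  71.9] psi -178.81 zax [ 0.002  0.    -1.   ] F [ 2.7 -0.2  3.6] T [ 0.09 -0.61  0.07] w 13.9 q [ 0.36  0.5  -0.33  0.   -0.74 -0.33]
w mean 13.8 0.2
t 54.58 pos [577.4  43.7  71.9] psi -178.81 zax [ 0.002  0.    -1.   ] F [2.5 0.5 4.4] T [ 0.16 -0.76  0.01] w 14.0 q [ 0.36  0.5  -0.33  0.   -0.74 -0.33]
```

drive_tool(plan=[[[0, 0, -0.003], 0], [[0, 0, -0.007], 0], [[0, 0, -0.012], 0], [[0, 0, -0.018], 0], [[0, 0, -0.02], 0], [[0, 0, -0.02], 0], [[0, 0, -0.018], 0], [[0, 0, -0.01], 0], [[0, 0, 0], 0]])

```text
clock: 55.7
position: [576.8, 43.6, 180.2]
ee_rot: [0.714, -0.7, 0.0, -0.001]
contact_force: [-0.9, 0.1, -2.3]
gripper_width: 14.1
```

drive_tool(plan=[[[0, 0, 0], -5.5], [[0, 0, 0], -8], [[0, 0, 0], -8], [[0, 0, 0], -8], [[0, 0, 0], -8], [[0, 0, 0], -8], [[0, 0, 0], -8], [[0, 0, 0], -8], [[0, 0, 0], -8], [[0, 0, 0], -7], [[0, 0, 0], -4], [[0, 0, 0], -2]])

```text
clock: 57.2
position: [576.1, 43.4, 178.4]
ee_rot: [0.999, -0.055, -0.001, 0.0]
contact_force: [0.6, -0.2, -2.9]
gripper_width: 13.8
```

```bash
python3 -c "
from h import *
go(539.8,309.1,180,83.7)"
```

```text
t 57.2 pos [576.1  43.4 178.4] psi -96.27 zax [-0.002 -0.    -1.   ] F [ 0.6 -0.2 -2.9] T [ 0.04  0.01 -0.05] w 13.8 q [ 0.36  0.37 -0.22 -0.   -0.98  1.11]
turn 0.03 then shift mm [ -65.2 -260.2   -1.7]
```

drive_tool(plan=[[[-0.003, -0.012, 0], 0], [[-0.006, -0.024, 0], 0], [[-0.007, -0.028, 0], 0], [[-0.007, -0.028, 0], 0], [[-0.007, -0.028, 0], 0], [[-0.007, -0.028, 0], 0], [[-0.007, -0.028, 0], 0], [[-0.007, -0.028, 0], 0], [[-0.007, -0.028, 0], 0], [[-0.005, -0.018, 0], 0], [[-0.0022, -0.0102, 0], 0], [[0, 0, 0], 0]])

```text
clock: 58.7
position: [540.4, 309.6, 179.2]
ee_rot: [0.998, -0.055, -0.0, 0.0]
contact_force: [-0.2, 0.7, -1.7]
gripper_width: 13.7
```

drive_tool(plan=[[[0, 0, 0.01], 0], [[0, 0, 0.015], 0], [[0, 0, 0.02], 0], [[0, 0, 0.015], 0], [[0, 0, 0.01], 0], [[0, 0, 0.005], 0], [[0, 0, 0], 0], [[0, 0, 0], 0]])

```text
clock: 59.7
position: [540.9, 309.6, 105.1]
ee_rot: [0.998, -0.055, 0.001, -0.0]
contact_force: [0.5, 0.7, -2.2]
gripper_width: 14.0
```

```bash
python3 -c "
from h import *
go(539.8,309.1,91,83.7)
d=shot('side')
cv2.imwrite('pics/s13z.png',cv2.resize(d['image'][140:220,200:320],None,fx=6,fy=6,interpolation=cv2.INTER_CUBIC)[:,:,::-1])"
```

```text
t 59.7 pos [540.9 309.6 105.1] psi -96.32 zax [ 0.001  0.001 -1.   ] F [ 0.5  0.7 -2.2] T [ 0.03 -0.01 -0.  ] w 14.0 q [ 0.78  0.52 -0.18  0.   -0.87  0.68]
turn -0.02 then shift mm [-1.1  0.6 14.1]
```

View pics/s13z.png

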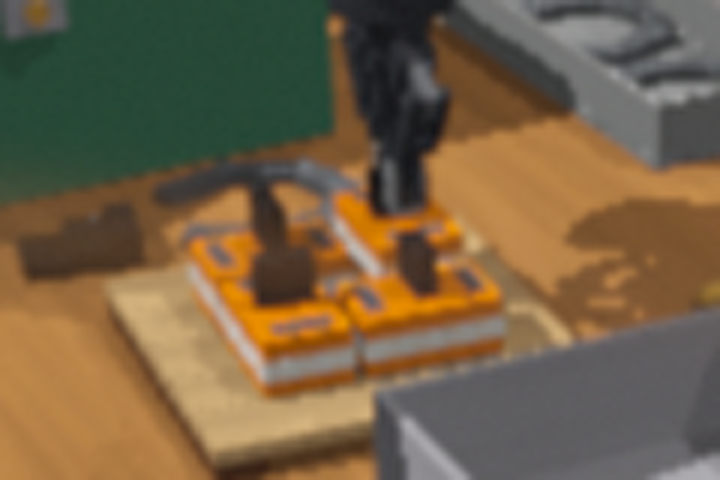

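drive_tool(plan=[[[-0.0005, 0.0003, 0.005], 0], [[0, 0, 0.004], 0], [[0, 0, 0.002], 0], [[0, 0, 0.001], 0], [[0, 0, 0.001], 0], [[0, 0, 0], 0], [[0, 0, 0], 0]])

```text
clock: 60.62
position: [540.1, 309.1, 91.5]
ee_rot: [0.998, -0.055, 0.0, -0.0]
contact_force: [-0.6, -0.2, -2.3]
gripper_width: 13.6
```

drive_tool(plan=[[[0, 0, 0.0005], 0], [[0, 0, 0.0005], 0], [[0, 0, 0], 0]])

```text
clock: 61.0
position: [540.2, 309.1, 91.0]
ee_rot: [0.998, -0.055, 0.0, -0.0]
contact_force: [-0.7, -0.4, 1.6]
gripper_width: 13.9
```

Touched down. I'll release, retreat and move well away for a clear look.

drive_tool(plan=[[[0, 0, 0], 0], [[0, 0, 0], 0], [[0, 0, 0], 0], [[0, 0, 0], 0]], fingers=0.15)

```text
clock: 61.5
position: [540.1, 309.1, 90.4]
ee_rot: [0.998, -0.055, 0.0, -0.0]
contact_force: [-0.4, -0.8, -0.9]
gripper_width: 36.2
```

drive_tool(plan=[[[0, 0, -0.01], 0], [[0, 0, -0.02], 0], [[0, 0, -0.02], 0], [[0, 0, -0.02], 0], [[0, 0, -0.03], 0], [[0, 0.03, 0], 8], [[0, 0.045, 0], 8], [[0, 0.045, 0], 8], [[0, 0.045, 0], 8], [[0, 0.045, 0], 8], [[0, 0.045, 0], 8], [[0, 0.03, 0], 8]], fingers=-0.3)

```text
clock: 63.0
position: [399.7, 69.9, 191.1]
ee_rot: [0.854, -0.52, 0.0, -0.0]
contact_force: [0.3, 0.3, 0.2]
gripper_width: 55.9
```

```bash
python3 -c "
from h import *
go(485,-270,200,186.1)"
```

```text
t 63.0 pos [399.7  69.9 191.1] psi -152.64 zax [ 0.001  0.001 -1.   ] F [0.3 0.3 0.2] T [-0.   -0.04  0.01] w 55.9 q [ 0.58  0.07 -0.59  0.   -0.9  -0.1 ]
turn 21.26 then shift mm [347.1 -48.7  -9. ]
```

drive_tool(plan=[[[0, 0, 0], 7], [[0, 0, 0], 7], [[0, 0, 0], 7.26], [[0.04, -0.0055, 0], 0], [[0.04, -0.0055, 0], 0], [[0.04, -0.0055, 0], 0], [[0.04, -0.0055, 0], 0], [[0.04, -0.0055, 0], 0], [[0.04, -0.0055, 0], 0], [[0.04, -0.0055, 0], 0], [[0.04, -0.0055, 0], 0], [[0.027, -0.004, 0], 0]])

```text
clock: 64.5
position: [487.8, -270.0, 191.2]
ee_rot: [0.745, -0.667, 0.001, -0.0]
contact_force: [0.7, 0.0, -0.8]
gripper_width: 55.4
```

```bash
python3 look.py e; python3 -c "
from h import *
d=shot('top'); im=d['image']
cv2.imwrite('pics/ez.png',cv2.resize(im[195:260,195:275],None,fx=9,fy=9,interpolation=cv2.INTER_CUBIC)[:,:,::-1])
s=shot('side')
cv2.imwrite('pics/esz.png',cv2.resize(s['image'][160:220,200:300],None,fx=8,fy=8,interpolation=cv2.INTER_CUBIC)[:,:,::-1])
for n,S in zip('abcd',([465.9,332,-6.3],[442.9,259.1,83.7],[516.2,236.5,-6.3],[539.2,308.9,83.7])):
    a=np.radians(S[2]); u=np.array([np.cos(a),np.sin(a)]); v=np.array([-u[1],u[0]])
    q=proj(d,[list(np.array(S[:2])+i*42*u+j*27*v)+[62] for i,j in((1,1),(1,-1),(-1,-1),(-1,1))]); print(n,((q-[195,195])*9+4).round().tolist())
"
```

```text
t 64.6 pos [ 488.  -270.4  190.8] psi -173.75 zax [ 0.001 -0.001 -1.   ] F [-0.5  0.6 -0.7] T [ 0.07  0.06 -0.04] w 55.7 q [-0.22  0.33 -0.25  0.   -0.99  0.32]
slab
case [462.1 329.1 462.1 324.9  75.4  55.8   3.5] px [222. 232.]
case [471.1 242.8 467.8 241.5 128.6  63.4  -8.3] px [248. 232.]
case [536.2 313.4 534.1 307.1  69.7  50.1 -88.2] px [228. 211.]
tub
a [[174.0, 200.0], [319.0, 220.0], [279.0, 448.0], [133.0, 427.0]]
b [[296.0, 450.0], [321.0, 303.0], [547.0, 335.0], [523.0, 482.0]]
c [[441.0, 73.0], [586.0, 93.0], [549.0, 318.0], [403.0, 297.0]]
d [[177.0, 183.0], [202.0, 39.0], [427.0, 71.0], [402.0, 215.0]]
```

View pics/ez.png

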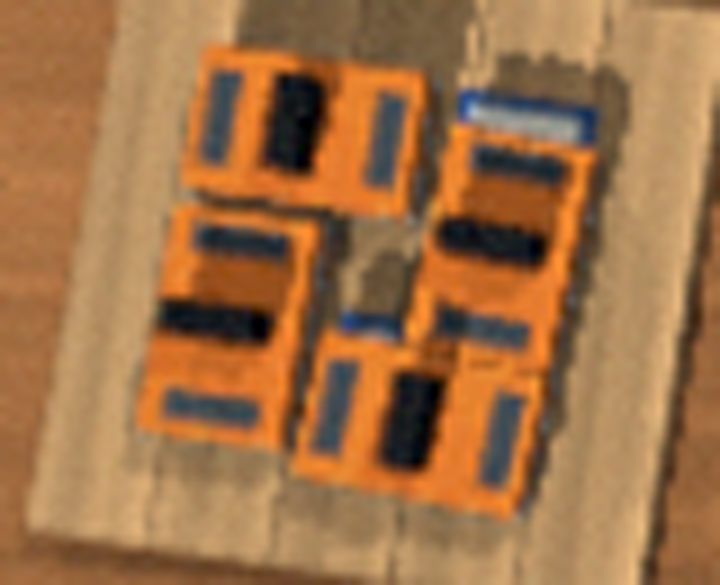

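View pics/esz.png

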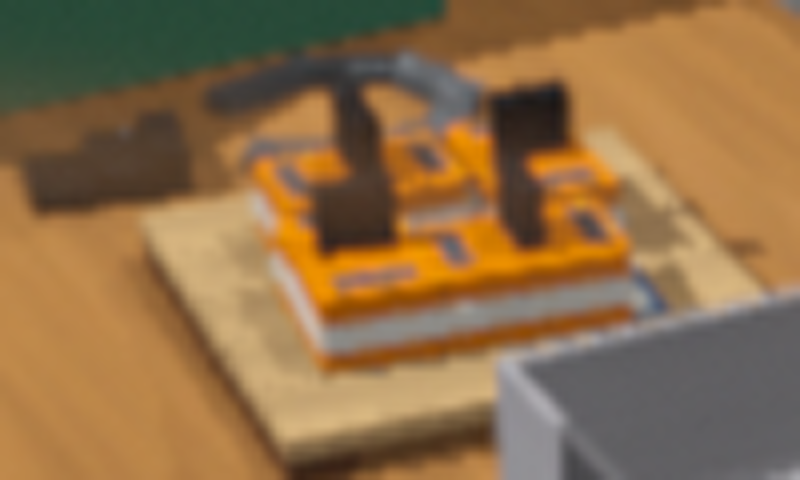

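View pics/es.png

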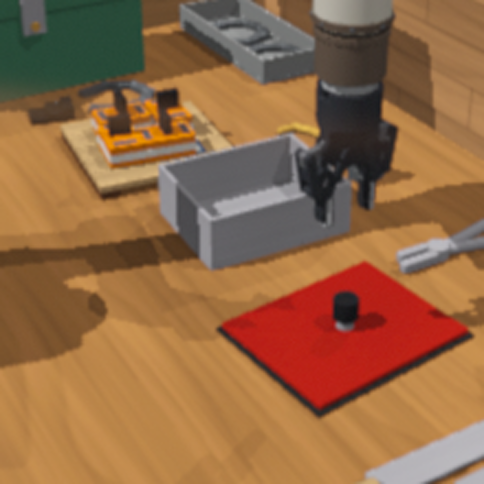

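The top view shows a knock. The case in slot c (zoom centroid about (501,244)) has shifted about 17 mm towards -x. It has pushed the one in slot b (about (419,424)) by about 11 mm, and blue outline shows above both. Slots a and d are fine. I'll re-lay c first, then b.

```bash
cat > poz.py <<'E'
from h import *
def fit(d,C,off,sc,z=62,bias=(0,0)):
    P=ray(d,(np.array(C,float)-np.array(bias)-(sc-1)/2)/sc+off,z)[:,:2]
    r=cv2.minAreaRect(P.astype(np.float32)); print(P.mean(0).round(1),np.round(r[1],1),round(r[2],1))
E
python3 -c "
from poz import *
d=shot('top');im=d['image']
for C in ([(452,122),(596,148),(545,365),(410,340)],[(322,332),(545,368),(518,515),(292,482)],[(175,203),(322,217),(283,445),(138,430)],[(185,188),(207,45),(427,72),(410,215)]):
    fit(d,C,[195,195],9,bias=(3,1))
for c in blobs(mask(im,'black'),(205,195,262,255),6): print('dark',rect(d,c,94),((c.reshape(-1,2).mean(0)-195)*9).round(0))
cv2.imwrite('pics/fz.png',cv2.resize(im[203:253,222:260],None,fx=15,fy=15,interpolation=cv2.INTER_CUBIC)[:,:,::-1])
"
```

```text
[498.8 234.4] [54.1 81.7] 81.6
[431.7 260.5] [83.4 55.4] 82.7
[466.2 331.9] [54.3 85.5] 84.6
[538.4 308. ] [83.6 53.5] 85.0
dark [431.5 256.2 431.7 256.   30.7  14.8 -10.8] [409. 415.]
dark [464.  328.1 464.7 326.8  35.6   9.6 -88.2] [213. 318.]
dark [496.8 230.5 497.1 231.4  36.2  11.4  80.5] [488. 236.]
dark [524.5 223.3 524.3 223.3  26.1   5.3  82.4] [515. 161.]
dark [536.1 303.8 537.  303.9  29.4  16.3   1.9] [292. 118.]
```

View pics/fz.png

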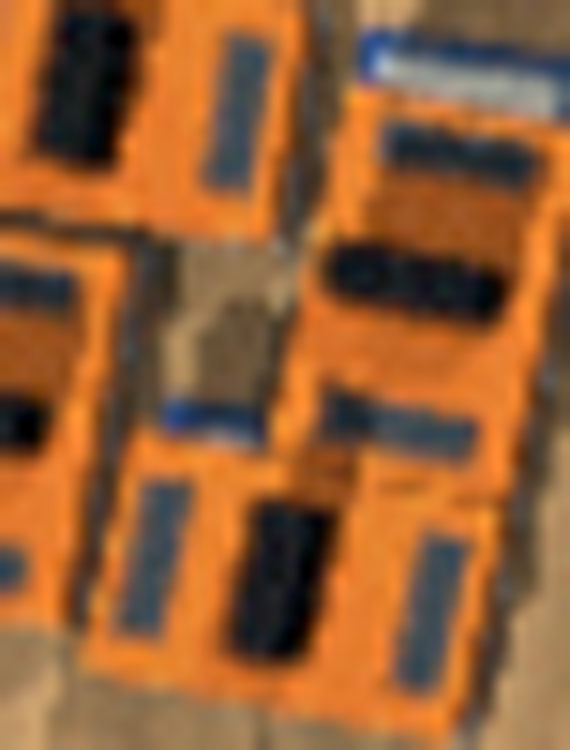

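```bash
python3 -c "
from h import *
go(498.8,234.4,170,171.6)"
```

```text
t 64.75 pos [ 487.1 -267.8  190.7] psi -173.59 zax [ 0.  0. -1.] F [-0.1  1.  -0.5] T [ 0.03 -0.    0.01] w 55.5 q [-0.21  0.33 -0.26 -0.   -0.99  0.32]
turn 14.81 then shift mm [-498.5   61.8   20.8]
```

drive_tool(plan=[[[0, 0, 0], 7.4], [[0, 0, 0], 7.4], [[-0.05, 0.0062, 0], 0], [[-0.05, 0.0062, 0], 0], [[-0.05, 0.0062, 0], 0], [[-0.05, 0.0062, 0], 0], [[-0.05, 0.0062, 0], 0], [[-0.05, 0.0062, 0], 0], [[-0.05, 0.0062, 0], 0], [[-0.05, 0.0062, 0], 0], [[-0.05, 0.0062, 0], 0], [[-0.0485, 0.006, 0], 0]], fingers=0.15)

```text
clock: 66.25
position: [497.7, 236.4, 191.1]
ee_rot: [-0.654, 0.756, 0.0, 0.0]
contact_force: [0.3, 0.1, 0.2]
gripper_width: 36.2
```

drive_tool(plan=[[[0, 0, 0.01], 0], [[0, 0, 0.01], 0], [[0, 0, 0], 0], [[0, 0, 0], 0]])

```text
clock: 66.75
position: [499.1, 233.1, 170.7]
ee_rot: [-0.653, 0.757, -0.0, 0.0]
contact_force: [0.6, -0.4, 0.0]
gripper_width: 36.3
```

```bash
python3 -c "
from h import *
go(498.8,234.4,91.3,171.6)
s=shot('side')
cv2.imwrite('pics/s14z.png',cv2.resize(s['image'][130:230,190:330],None,fx=5,fy=5,interpolation=cv2.INTER_CUBIC)[:,:,::-1])"
```

```text
t 66.75 pos [499.1 233.1 170.7] psi 171.55 zax [ 0. -0. -1.] F [ 0.6 -0.4  0. ] T [-0.06 -0.03 -0.02] w 36.3 q [ 0.73  0.34 -0.3   0.   -0.94 -0.88]
turn -0.05 then shift mm [-1.2  0.5 79.4]
```

View pics/s14z.png

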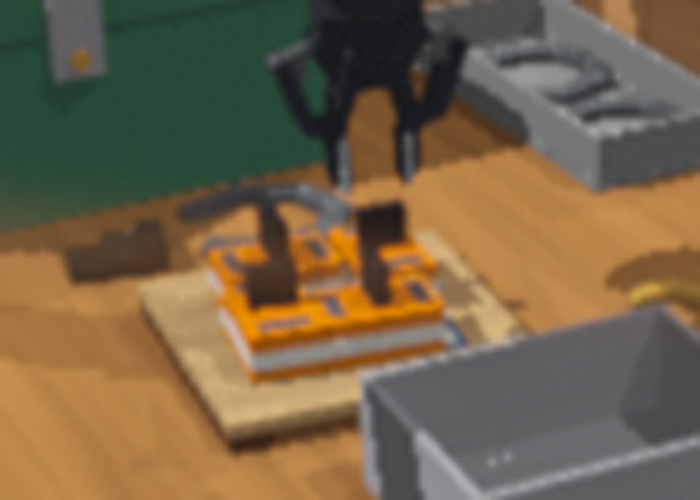

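The jaws straddle the displaced case's grip at crop (375,270). I'll descend.

drive_tool(plan=[[[-0.001, 0.0005, 0.015], 0], [[0, 0, 0.015], 0], [[0, 0, 0.015], 0], [[0, 0, 0.015], 0], [[0, 0, 0.01], 0], [[0, 0, 0.005], 0], [[0, 0, 0.004], 0], [[0, 0, 0], 0]])

```text
clock: 67.8
position: [498.7, 235.1, 91.4]
ee_rot: [-0.654, 0.757, 0.0, 0.0]
contact_force: [-0.0, -0.8, -0.7]
gripper_width: 36.2
```

drive_tool(plan=[[[0, 0, 0], 0], [[0, 0, 0], 0], [[0, 0, 0], 0], [[0, 0, 0], 0]], fingers=0.64)

```text
clock: 68.3
position: [498.6, 235.1, 91.5]
ee_rot: [-0.654, 0.757, 0.0, 0.0]
contact_force: [-0.6, -0.1, 0.7]
gripper_width: 15.6
```

drive_tool(plan=[[[0, 0, 0], 0], [[0, 0, 0], 0], [[0, 0, 0], 0]], fingers=0.687)

```text
clock: 68.68
position: [498.6, 235.1, 91.6]
ee_rot: [-0.654, 0.757, -0.0, -0.0]
contact_force: [-2.9, -0.5, 3.3]
gripper_width: 13.8
```

```bash
python3 w.py
```

```text
t 68.67 pos [498.6 235.1  91.6] psi 171.62 zax [-0. -0. -1.] F [-2.9 -0.5  3.3] T [0.17 0.67 0.05] w 13.8 q [ 0.73  0.44 -0.38 -0.   -0.75 -0.88]
w mean 13.78 0.22
t 69.08 pos [498.6 235.1  91.6] psi 171.62 zax [-0. -0. -1.] F [-2.9  0.3  3.8] T [ 0.1   0.87 -0.01] w 13.7 q [ 0.73  0.44 -0.38 -0.   -0.75 -0.88]
```

drive_tool(plan=[[[0, 0, -0.003], 0], [[0, 0, -0.007], 0], [[0, 0, -0.012], 0], [[0, 0, -0.015], 0], [[0, 0, -0.012], 0], [[0, 0, -0.006], 0], [[0, 0, 0], -2.1], [[0, 0, 0], 0]])

```text
clock: 70.08
position: [498.3, 234.9, 146.0]
ee_rot: [-0.667, 0.745, 0.0, -0.001]
contact_force: [0.0, 0.3, -3.3]
gripper_width: 14.0
```

```bash
python3 -c "
from h import *
go(516.3,236.9,105,173.7)"
```

```text
t 70.08 pos [498.3 234.9 146. ] psi 173.73 zax [-0.001 -0.001 -1.   ] F [ 0.   0.3 -3.3] T [ 0.02 -0.   -0.02] w 14.0 q [ 0.73  0.37 -0.32 -0.   -0.88 -0.84]
turn 0.03 then shift mm [ -4.  -17.7  40.9]
```

drive_tool(plan=[[[-0.002, -0.009, 0], 0], [[-0.002, -0.0087, 0], 0], [[0, 0, 0], 0], [[0, 0, 0.015], 0], [[0, 0, 0.015], 0], [[0, 0, 0.01], 0], [[0, 0, 0], 0], [[0, 0, 0], 0]])

```text
clock: 71.08
position: [517.0, 237.3, 106.6]
ee_rot: [-0.667, 0.745, -0.0, 0.0]
contact_force: [-0.0, -0.7, -2.9]
gripper_width: 13.6
```

```bash
python3 -c "
from h import *
go(516.3,236.9,91.5,173.7)"
```

```text
t 71.08 pos [517.  237.3 106.6] psi 173.73 zax [ 0.001  0.    -1.   ] F [-0.  -0.7 -2.9] T [0.04 0.03 0.01] w 13.6 q [ 0.72  0.44 -0.32  0.   -0.81 -0.82]
turn 0.03 then shift mm [ 0.5  0.6 15.1]
```

drive_tool(plan=[[[0.0002, 0.0004, 0.006], 0], [[0, 0, 0.005], 0], [[0, 0, 0.002], 0], [[0, 0, 0.001], 0], [[0, 0, 0.0005], 0], [[0, 0, 0], 0], [[0, 0, 0], 0]])

```text
clock: 71.95
position: [516.3, 237.0, 92.0]
ee_rot: [-0.667, 0.745, -0.0, 0.0]
contact_force: [0.1, -0.2, -3.0]
gripper_width: 13.7
```

drive_tool(plan=[[[0, 0, 0.0005], 0], [[0, 0, 0.0003], 0], [[0, 0, 0], 0]])

```text
clock: 72.32
position: [516.3, 237.0, 91.6]
ee_rot: [-0.667, 0.745, -0.0, 0.0]
contact_force: [-0.7, 0.5, -0.3]
gripper_width: 13.6
```

drive_tool(plan=[[[0, 0, 0], 0], [[0, 0, 0], 0], [[0, 0, 0], 0], [[0, 0, 0], 0]], fingers=0.15)

```text
clock: 72.82
position: [516.3, 237.0, 91.2]
ee_rot: [-0.667, 0.745, -0.0, 0.0]
contact_force: [0.4, 0.1, -0.4]
gripper_width: 36.2
```

drive_tool(plan=[[[0, 0, -0.01], 0], [[0, 0, -0.02], 0], [[0, 0, -0.03], 0], [[0, 0, -0.03], 0], [[0.03, 0, 0], -8], [[0.04, 0, 0], -8], [[0.04, 0, 0], -8], [[0.04, 0, 0], -8], [[0.04, 0, 0], -8], [[0.04, 0, 0], -8], [[0.03, 0, 0], -8], [[0, 0, 0], 0]])

```text
clock: 74.32
position: [593.6, -3.6, 181.4]
ee_rot: [0.938, -0.346, 0.0, -0.0]
contact_force: [0.9, 1.3, -0.9]
gripper_width: 36.2
```

```bash
python3 -c "
from poz import *
st(); d=shot('top'); im=d['image']
cv2.imwrite('pics/gz.png',cv2.resize(im[195:260,195:275],None,fx=9,fy=9,interpolation=cv2.INTER_CUBIC)[:,:,::-1])"
```

```text
t 74.33 pos [593.6  -3.6 181.4] psi -130.45 zax [ 0.001 -0.    -1.   ] F [ 0.9  1.3 -0.9] T [ 0.04  0.   -0.02] w 36.2 q [ 0.27  0.39 -0.18  0.   -1.    0.6 ]
```

View pics/gz.png

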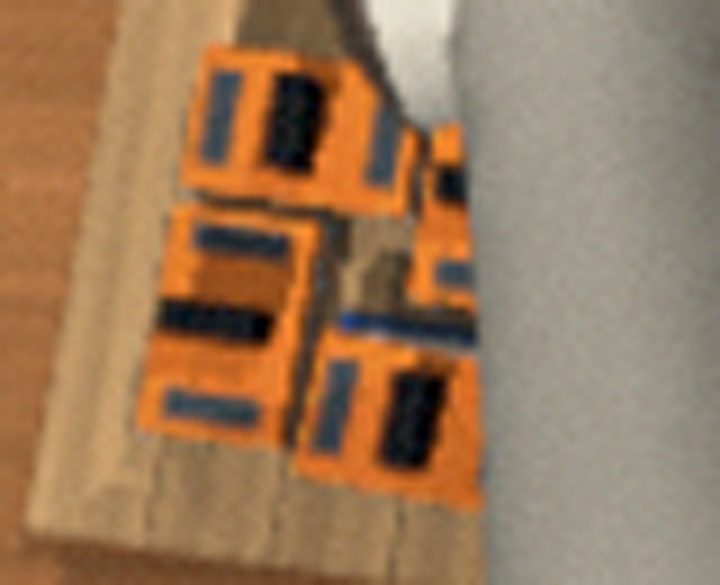

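Case b is unmoved: its left corners are still at (322,332) and (292,482). I'll re-grasp it at (431.7,260).

```bash
python3 -c "
from h import *
go(431.7,260,180,82.7)"
```

```text
t 74.38 pos [592.8  -2.8 181.3] psi -130.44 zax [ 0.  0. -1.] F [-1.3  0.1  0. ] T [-0.    0.04 -0.05] w 36.4 q [ 0.27  0.39 -0.18 -0.   -1.    0.6 ]
turn -33.14 then shift mm [-193.2 -240.2    1.3]
```

drive_tool(plan=[[[0, 0, 0], -8.3], [[0, 0, 0], -8.3], [[0, 0, 0], -8.3], [[0, 0, 0], -8.24], [[-0.028, -0.035, 0], 0], [[-0.028, -0.035, 0], 0], [[-0.028, -0.035, 0], 0], [[-0.028, -0.035, 0], 0], [[-0.028, -0.035, 0], 0], [[-0.028, -0.035, 0], 0], [[-0.025, -0.03, 0], 0], [[0, 0, 0], 0]])

```text
clock: 75.88
position: [429.1, 262.3, 181.8]
ee_rot: [0.998, -0.06, 0.0, -0.0]
contact_force: [0.2, -0.7, 0.2]
gripper_width: 36.2
```

drive_tool(plan=[[[0, 0, 0.02], 0], [[0, 0, 0.02], 0], [[0, 0, 0], 0], [[0, 0, 0], 0]])

```text
clock: 76.38
position: [431.3, 260.1, 142.0]
ee_rot: [0.998, -0.062, 0.0, -0.0]
contact_force: [-0.8, -0.5, 0.5]
gripper_width: 36.5
```

```bash
python3 -c "
from h import *
go(431.7,260,91.3,82.7)
s=shot('side')
cv2.imwrite('pics/s15z.png',cv2.resize(s['image'][130:230,190:330],None,fx=5,fy=5,interpolation=cv2.INTER_CUBIC)[:,:,::-1])"
```

```text
t 76.38 pos [431.3 260.1 142. ] psi -97.16 zax [ 0.001  0.001 -1.   ] F [-0.8 -0.5  0.5] T [0.06 0.02 0.03] w 36.5 q [ 0.87  0.3  -0.44  0.   -0.83  0.58]
turn 0.14 then shift mm [ 0.3  0.1 50.7]
```

View pics/s15z.png

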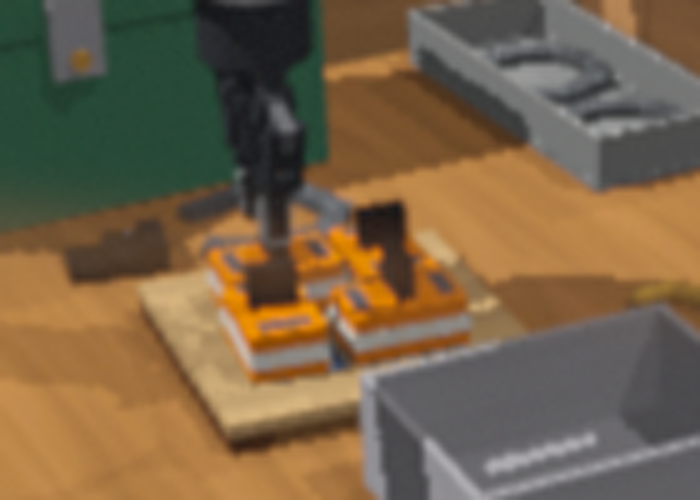

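drive_tool(plan=[[[0, 0, 0.015], 0], [[0, 0, 0.015], 0], [[0, 0, 0.012], 0], [[0, 0, 0.006], 0], [[0, 0, 0.0025], 0], [[0, 0, 0], 0]])

```text
clock: 77.18
position: [431.1, 260.2, 90.8]
ee_rot: [0.998, -0.062, 0.0, -0.0]
contact_force: [0.5, 0.5, -1.4]
gripper_width: 36.5
```

drive_tool(plan=[[[0, 0, 0], 0], [[0, 0, 0], 0], [[0, 0, 0], 0], [[0, 0, 0], 0]], fingers=0.64)

```text
clock: 77.68
position: [431.2, 260.4, 90.9]
ee_rot: [0.998, -0.062, 0.0, -0.0]
contact_force: [-0.4, 1.2, 0.3]
gripper_width: 15.4
```

drive_tool(plan=[[[0, 0, 0], 0], [[0, 0, 0], 0], [[0, 0, 0], 0]], fingers=0.687)

```text
clock: 78.05
position: [431.2, 260.4, 90.9]
ee_rot: [0.998, -0.062, 0.0, -0.0]
contact_force: [0.3, 1.2, 2.9]
gripper_width: 14.2
```

```bash
python3 w.py
```

```text
t 78.05 pos [431.2 260.4  90.9] psi -97.13 zax [ 0.001  0.001 -1.   ] F [0.3 1.2 2.9] T [ 0.41  0.04 -0.  ] w 14.2 q [ 0.87  0.37 -0.5   0.   -0.7   0.58]
w mean 13.64 0.28
t 78.45 pos [431.2 260.4  90.9] psi -97.13 zax [ 0.001  0.001 -1.   ] F [-0.7  1.8  4.7] T [ 0.49 -0.02 -0.04] w 13.9 q [ 0.87  0.37 -0.5   0.   -0.7   0.58]
```

drive_tool(plan=[[[0, 0, -0.003], 0], [[0, 0, -0.007], 0], [[0, 0, -0.012], 0], [[0, 0, -0.015], 0], [[0, 0, -0.012], 0], [[0, 0, -0.006], 0], [[0, 0, 0], -0.83], [[0, 0, 0], 0]])

```text
clock: 79.45
position: [430.6, 259.8, 145.2]
ee_rot: [0.998, -0.055, -0.0, 0.0]
contact_force: [-0.1, 0.0, -3.2]
gripper_width: 13.9
```

```bash
python3 -c "
from h import *
go(442.5,259.3,105,83.7)"
```

```text
t 79.45 pos [430.6 259.8 145.2] psi -96.32 zax [-0.001 -0.001 -1.   ] F [-0.1  0.  -3.2] T [-0.02 -0.05  0.04] w 13.9 q [ 0.87  0.3  -0.44 -0.   -0.84  0.59]
turn -0.02 then shift mm [11.9 -0.9 40.1]
```

drive_tool(plan=[[[0.006, -0.0004, 0], 0], [[0.0058, -0.0004, 0], 0], [[0, 0, 0], 0], [[0, 0, 0.015], 0], [[0, 0, 0.015], 0], [[0, 0, 0.01], 0], [[0, 0, 0], 0], [[0, 0, 0], 0]])

```text
clock: 80.45
position: [443.0, 259.8, 105.8]
ee_rot: [0.998, -0.055, 0.0, -0.0]
contact_force: [-0.8, -0.2, -2.5]
gripper_width: 13.7
```

```bash
python3 -c "
from h import *
go(442.5,259.3,91,83.7)"
```

```text
t 80.45 pos [443.  259.8 105.8] psi -96.3 zax [ 0.  0. -1.] F [-0.8 -0.2 -2.5] T [-0.02 -0.    0.01] w 13.7 q [ 0.85  0.37 -0.46  0.   -0.75  0.61]
turn 0.0 then shift mm [-0.5  0.6 14.8]
```

drive_tool(plan=[[[0, 0.0002, 0.006], 0], [[0, 0, 0.005], 0], [[0, 0, 0.002], 0], [[0, 0, 0.001], 0], [[0, 0, 0.0005], 0], [[0, 0, 0], 0], [[0, 0, 0], 0]])

```text
clock: 81.32
position: [442.8, 259.4, 91.2]
ee_rot: [0.998, -0.055, 0.0, -0.0]
contact_force: [-0.5, 0.1, -1.8]
gripper_width: 14.0
```

drive_tool(plan=[[[0, 0, 0.0005], 0], [[0, 0, 0.0003], 0], [[0, 0, 0], 0]])

```text
clock: 81.7
position: [442.8, 259.4, 90.9]
ee_rot: [0.998, -0.055, 0.0, -0.0]
contact_force: [-2.3, -0.2, 5.1]
gripper_width: 13.8
```

Touched down. I'll release, retreat and move over to the mat for a clear view.

drive_tool(plan=[[[0, 0, 0], 0], [[0, 0, 0], 0], [[0, 0, 0], 0], [[0, 0, 0], 0]], fingers=0.15)

```text
clock: 82.2
position: [442.8, 259.4, 90.2]
ee_rot: [0.998, -0.055, 0.0, 0.0]
contact_force: [-0.6, 0.0, 0.1]
gripper_width: 36.0
```

drive_tool(plan=[[[0, 0, -0.01], 0], [[0, 0, -0.02], 0], [[0, 0, -0.03], 0], [[0, 0, -0.04], 0], [[0, 0.04, 0], 0], [[0, 0.045, 0], 0], [[0, 0.045, 0], 0], [[0, 0.045, 0], 0], [[0, 0.045, 0], 0], [[0, 0.045, 0], 0], [[0, 0.045, 0], 0], [[0, 0.045, 0], 0]])

```text
clock: 83.7
position: [403.6, -94.8, 191.3]
ee_rot: [0.998, -0.055, 0.001, -0.0]
contact_force: [0.8, 0.8, 0.1]
gripper_width: 36.3
```

drive_tool(plan=[[[0, 0.045, 0], 9.7], [[0.01, 0.04, 0], 9.7], [[0.02, 0.03, 0], 9.7], [[0.02, 0.02, 0], 9.7], [[0.02, 0, 0], 9.7], [[0, 0, 0], 9.7], [[0, 0, 0], 9.7], [[0, 0, 0], 9.7], [[0, 0, 0], 0], [[0, 0, 0], 0]], fingers=-0.3)

```text
clock: 84.95
position: [421.2, -257.2, 190.7]
ee_rot: [0.744, -0.668, 0.0, -0.0]
contact_force: [-0.0, -1.4, 1.0]
gripper_width: 55.6
```

```bash
python3 look.py k; python3 -c "
from poz import *
d=shot('top'); im=d['image']
cv2.imwrite('pics/kz.png',cv2.resize(im[195:260,195:275],None,fx=9,fy=9,interpolation=cv2.INTER_CUBIC)[:,:,::-1])
go(494,-278,120,186.1)"
```

```text
t 85.05 pos [ 421.2 -257.2  190.5] psi -173.83 zax [ 0. -0. -1.] F [-0.6  0.5 -0.3] T [-0.02  0.01  0.06] w 55.5 q [-0.22  0.22 -0.4   0.   -0.94  0.33]
slab
case [465.1 325.9 463.  322.2  76.1  60.2  -4.7] px [223. 231.]
case [513.8 237.5 517.  236.1  77.4  61.1  -2.3] px [250. 216.]
case [537.2 301.9 535.  307.   60.   47.1  83.7] px [229. 211.]
tub
t 85.1 pos [ 421.2 -257.2  190.5] psi -173.85 zax [ 0. -0. -1.] F [-1.2 -0.3  0. ] T [ 0.04 -0.01 -0.01] w 55.4 q [-0.22  0.22 -0.4   0.   -0.94  0.33]
turn 0.05 then shift mm [ 28.4 -70.2  70.5]
```

View pics/kz.png

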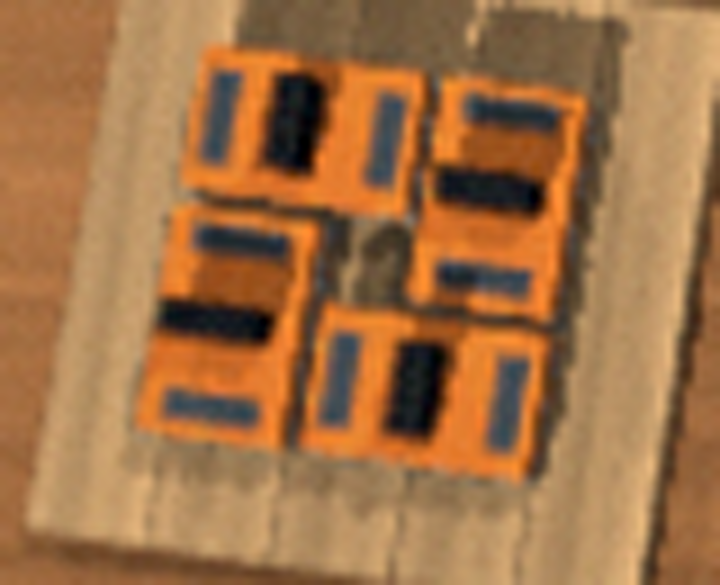

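View pics/ks.png

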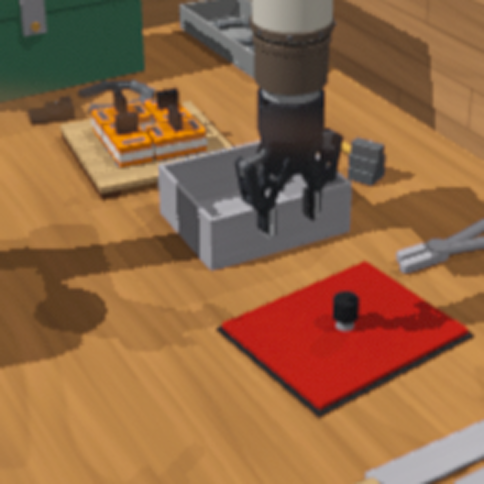

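The pinwheel is restored, with every corner within about 4–6 zoomed px (under 2 mm) of prediction. Now I'll measure the tub rim precisely and re-check the lid.

```bash
python3 -c "
from h import *
d=shot('top'); im=d['image']
cv2.imwrite('pics/lz.png',cv2.resize(im[170:270,280:440],None,fx=5,fy=5,interpolation=cv2.INTER_CUBIC)[:,:,::-1])
s=shot('side')
c=max(blobs(mask(s['image'],'red'),(270,240,420,330),300),key=cv2.contourArea); print('lid side',rect(s,c,12))"
```

```text
lid side [ 488.  -281.   487.5 -281.4  242.   197.2    6.1]
```

View pics/lz.png

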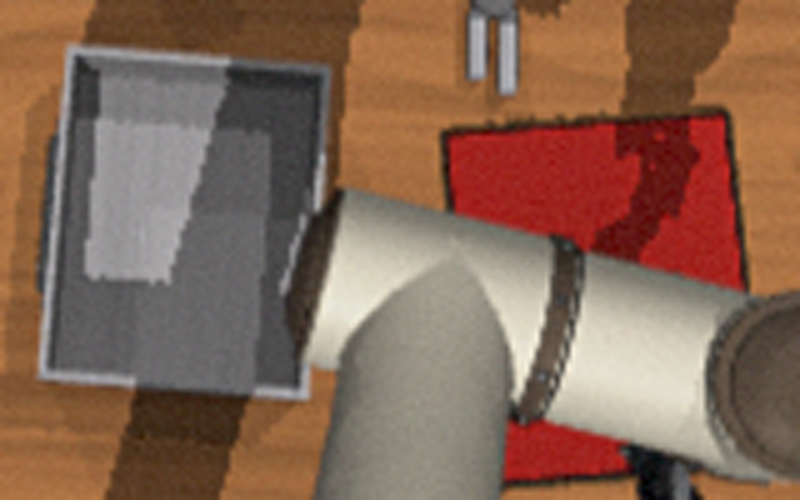

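```bash
python3 -c "
from poz import *
d=shot('top'); im=d['image']
fit(d,[(66,45),(331,66),(307,400),(38,379)],[280,170],5,z=80)
h=cv2.cvtColor(im,cv2.COLOR_RGB2HSV)
m=((h[:,:,1]<60)*255).astype(np.uint8)   # grey steel vs wood
m2=m.copy(); m2[:,345:]=0
for c in blobs(m2,(280,170,350,255),800):
    hull=cv2.convexHull(c); P=ray(d,hull.reshape(-1,2),80)[:,:2]; print(cv2.minAreaRect(P.astype(np.float32)))
go(494,-278,120,186.1)
"
```

```text
[529.8  14. ] [176.6 221.2] 87.3
((530.1593627929688, 12.896797180175781), (188.88096618652344, 223.70030212402344), 87.6633529663086)
t 85.25 pos [ 421.2 -257.2  190.3] psi -173.88 zax [-0. -0. -1.] F [-0.4  0.7  0.3] T [-0.03  0.    0.01] w 55.3 q [-0.22  0.22 -0.4   0.   -0.94  0.33]
turn 0.02 then shift mm [ 28.4 -70.2  70.3]
```

Tub: (529.8,13.8), yaw -2.7°. Now I'll fetch the lid.

drive_tool(plan=[[[0.007, -0.0175, 0], 0], [[0.007, -0.0175, 0], 0], [[0.007, -0.0175, 0], 0], [[0.0075, -0.0177, 0], 0], [[0, 0, 0.02], 0], [[0, 0, 0.025], 0], [[0, 0, 0.025], 0], [[0, 0, 0], 0], [[0, 0, 0], 0]], fingers=-0.6)

```text
clock: 86.38
position: [494.6, -278.4, 121.2]
ee_rot: [0.744, -0.668, 0.001, -0.0]
contact_force: [-0.9, 0.6, 0.1]
gripper_width: 68.3
```

```bash
python3 -c "
from h import *
go(493.9,-278,50,186.1)
s=shot('side');cv2.imwrite('pics/s16z.png',cv2.resize(s['image'][190:330,270:430],None,fx=4,fy=4,interpolation=cv2.INTER_CUBIC)[:,:,::-1])"
```

```text
t 86.38 pos [ 494.6 -278.4  121.2] psi -173.88 zax [ 0.001 -0.001 -1.   ] F [-0.9  0.6  0.1] T [-0.03 -0.01 -0.01] w 68.3 q [-0.23  0.42 -0.31  0.   -0.84  0.33]
turn 0.02 then shift mm [-0.5  0.8 71.2]
```

View pics/s16z.png

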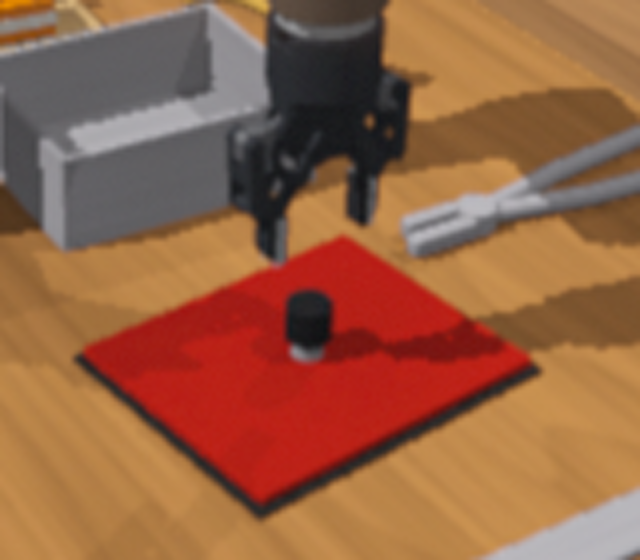

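The jaws straddle the knob at crop (308,320). I'll descend and grip.

drive_tool(plan=[[[0, 0, 0.015], 0], [[0, 0, 0.018], 0], [[0, 0, 0.018], 0], [[0, 0, 0.012], 0], [[0, 0, 0.006], 0], [[0, 0, 0.002], 0], [[0, 0, 0], 0]])

```text
clock: 87.3
position: [494.3, -278.2, 49.6]
ee_rot: [0.744, -0.669, 0.0, -0.0]
contact_force: [-1.0, -0.5, -0.5]
gripper_width: 68.6
```

drive_tool(plan=[[[0, 0, 0], 0], [[0, 0, 0], 0], [[0, 0, 0], 0], [[0, 0, 0], 0], [[0, 0, 0], 0], [[0, 0, 0], 0]], fingers=0.15)

```text
clock: 88.05
position: [494.0, -278.1, 49.3]
ee_rot: [0.744, -0.669, -0.0, 0.0]
contact_force: [-0.1, 0.6, 0.4]
gripper_width: 36.3
```

drive_tool(plan=[[[0, 0, 0], 0], [[0, 0, 0], 0], [[0, 0, 0], 0], [[0, 0, 0], 0]], fingers=0.5)

```text
clock: 88.55
position: [493.9, -278.1, 49.6]
ee_rot: [0.744, -0.669, -0.0, 0.0]
contact_force: [-1.5, 1.5, 4.6]
gripper_width: 32.7
```

drive_tool(plan=[[[0, 0, -0.004], 0], [[0, 0, -0.008], 0], [[0, 0, -0.015], 0], [[0, 0, -0.02], 0], [[0, 0, -0.025], 0], [[0, 0, -0.025], 0], [[0, 0, -0.02], 0], [[0, 0, -0.012], 0], [[0, 0, -0.005], 0], [[0, 0, 0], 0], [[0, 0, 0], 0]])

```text
clock: 89.92
position: [493.4, -277.9, 182.3]
ee_rot: [0.744, -0.669, -0.001, 0.0]
contact_force: [0.7, 1.0, -5.1]
gripper_width: 32.5
```

```bash
python3 -c "
from h import *
st()
s=shot('side','s17.png')
c=max(blobs(mask(s['image'],'red'),(250,180,430,330),300),key=cv2.contourArea); print(rect(s,c,146))"
```

```text
t 89.92 pos [ 493.4 -277.9  182.3] psi -173.93 zax [-0.002  0.001 -1.   ] F [ 0.7  1.  -5.1] T [-0.01 -0.03 -0.02] w 32.5 q [-0.23  0.35 -0.24 -0.   -0.98  0.33]
[ 486.7 -282.9  477.7 -293.9  241.5  200.6    5.9]
```

View pics/s17.png

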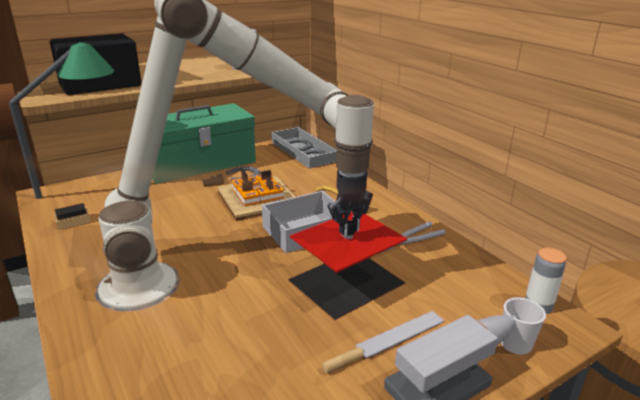

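The lid is held level, centred at about (348,240) in the side view. I'll carry it to the tub.

```bash
python3 -c "
from h import *
go(530,12.4,183,177.3)"
```

```text
t 89.97 pos [ 493.5 -277.9  182.3] psi -173.92 zax [-0.002  0.001 -1.   ] F [-0.8  0.7 -4.7] T [-0.03 -0.05 -0.01] w 32.1 q [-0.23  0.35 -0.24 -0.   -0.98  0.33]
turn 8.78 then shift mm [-291.7  -22.8   -0.5]
```

drive_tool(plan=[[[0, 0, 0], 4.39], [[0, 0, 0], 4.39], [[-0.0177, -0.0014, 0], 0], [[-0.033, -0.0026, 0], 0], [[-0.035, -0.0027, 0], 0], [[-0.035, -0.0027, 0], 0], [[-0.035, -0.0027, 0], 0], [[-0.035, -0.0027, 0], 0], [[-0.035, -0.0027, 0], 0], [[-0.033, -0.0026, 0], 0], [[-0.022, -0.0018, 0], 0], [[-0.011, -0.0009, 0], 0]])

```text
clock: 91.48
position: [530.2, 13.9, 183.1]
ee_rot: [-0.691, 0.723, 0.0, -0.0]
contact_force: [0.7, -0.5, -4.6]
gripper_width: 32.6
```

drive_tool(plan=[[[0, 0, 0], 0], [[0, 0, 0.01], 0], [[0, 0, 0.015], 0], [[0, 0, 0.01], 0], [[0, 0, 0], 0], [[0, 0, 0], 0]])

```text
clock: 92.22
position: [530.8, 12.1, 148.4]
ee_rot: [-0.69, 0.724, -0.0, 0.0]
contact_force: [-0.2, 0.4, -4.4]
gripper_width: 32.5
```

```bash
python3 -c "
from poz import *
go(530,12.4,126,177.3)
s=shot('side'); cv2.imwrite('pics/s18z.png',cv2.resize(s['image'][150:260,230:380],None,fx=5,fy=5,interpolation=cv2.INTER_CUBIC)[:,:,::-1])
d=shot('top'); cv2.imwrite('pics/t18z.png',cv2.resize(d['image'][170:270,270:370],None,fx=6,fy=6,interpolation=cv2.INTER_CUBIC)[:,:,::-1])
for c in blobs(mask(d['image'],'red'),(260,150,370,270),100): print('lid',rect(d,c,111))
"
```

```text
t 92.22 pos [530.8  12.1 148.4] psi 177.31 zax [ 0. -0. -1.] F [-0.2  0.4 -4.4] T [ 0.02 -0.04 -0.02] w 32.5 q [ 0.33  0.33 -0.37  0.   -0.87 -0.38]
turn 0.01 then shift mm [-0.2  0.8 22.4]
lid [530.7  13.5 505.1  -0.9 238.5 194.9  -2.5]
```

View pics/s18z.png

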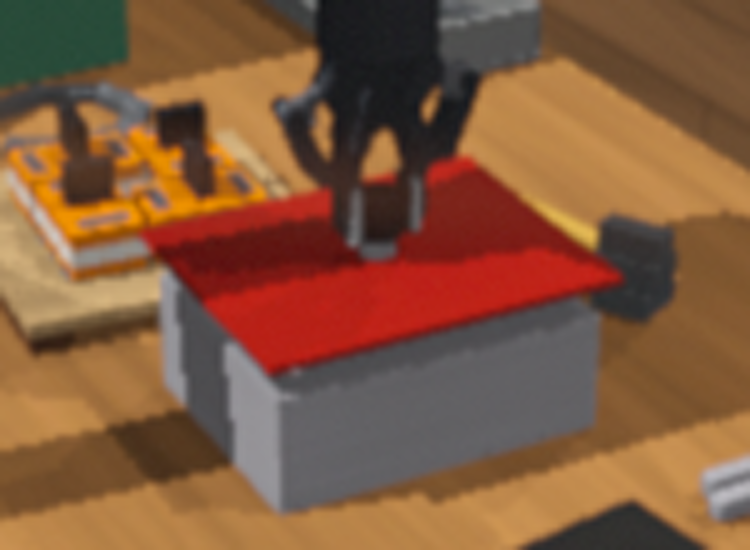

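View pics/t18z.png

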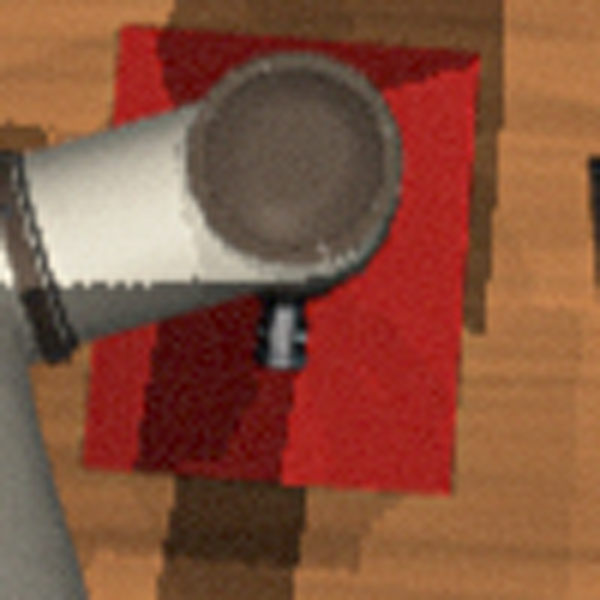

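Held lid: (530.7,13.5), -2.5°. Tub: (529.8,13.8), -2.7°. They are well aligned, so I'll lower.

drive_tool(plan=[[[0, 0.0004, 0.008], 0], [[0, 0, 0.007], 0], [[0, 0, 0.004], 0], [[0, 0, 0.002], 0], [[0, 0, 0], 0], [[0, 0, 0], 0]])

```text
clock: 93.08
position: [530.3, 12.3, 127.5]
ee_rot: [-0.69, 0.724, -0.0, 0.0]
contact_force: [0.1, -0.6, -5.4]
gripper_width: 32.5
```

drive_tool(plan=[[[0, 0, 0.0007], 0], [[0, 0, 0.0005], 0], [[0, 0, 0], 0]])

```text
clock: 93.45
position: [530.0, 12.2, 126.1]
ee_rot: [-0.69, 0.724, 0.0, -0.0]
contact_force: [-1.1, -0.0, -4.4]
gripper_width: 32.6
```

drive_tool(plan=[[[0, 0, 0.0005], 0], [[0, 0, 0.0003], 0], [[0, 0, 0], 0]])

```text
clock: 93.82
position: [530.2, 12.2, 125.6]
ee_rot: [-0.69, 0.724, -0.0, 0.0]
contact_force: [-1.2, -0.5, -2.5]
gripper_width: 32.5
```

drive_tool(plan=[[[0, 0, 0.0003], 0], [[0, 0, 0], 0]])

```text
clock: 94.08
position: [530.2, 12.2, 125.6]
ee_rot: [-0.69, 0.723, -0.0, 0.0]
contact_force: [-3.0, 0.3, 2.8]
gripper_width: 32.5
```

The lid is seated. I'll release and retreat clear of everything.

drive_tool(plan=[[[0, 0, 0], 0], [[0, 0, 0], 0], [[0, 0, 0], 0], [[0, 0, 0], 0], [[0, 0, 0], 0]], fingers=-0.4)

```text
clock: 94.7
position: [530.1, 12.2, 125.0]
ee_rot: [-0.69, 0.724, -0.0, 0.0]
contact_force: [0.3, -1.0, -0.3]
gripper_width: 59.9
```

drive_tool(plan=[[[0, 0, -0.01], 0], [[0, 0, -0.02], 0], [[0, 0, -0.03], 0], [[0, 0, -0.03], 0], [[0.03, 0, 0], 0], [[0.045, 0, 0], 0], [[0.045, 0, 0], 0], [[0.045, 0, 0], 0], [[0.045, 0, 0], 0], [[0.045, 0, 0], 0], [[0.045, 0, 0], 0], [[0, 0, 0], 0]])

```text
clock: 96.2
position: [515.5, -290.0, 215.3]
ee_rot: [-0.689, 0.725, -0.0, -0.0]
contact_force: [0.2, 0.7, 1.0]
gripper_width: 59.6
```

```bash
python3 -c "
from h import *
st(); d=shot('top','tend.png'); im=d['image']; s=shot('side','send.png')
for c in blobs(mask(im,'red'),(260,150,370,270),300): print('lid',rect(d,c,88))
for n,S in zip('abcd',([465.9,332,-6.3],[442.9,259.1,83.7],[516.2,236.5,-6.3],[539.2,308.9,83.7])):
    pass
cv2.imwrite('pics/endz.png',cv2.resize(im[195:260,195:275],None,fx=9,fy=9,interpolation=cv2.INTER_CUBIC)[:,:,::-1])
"
```

```text
t 96.2 pos [ 515.5 -290.   215.3] psi 177.07 zax [ 0. -0. -1.] F [0.2 0.7 1. ] T [ 0.1  -0.02 -0.05] w 59.6 q [-0.24  0.36 -0.14  0.   -1.07  0.19]
lid [529.9  14.1 530.4  14.  238.7 194.7  -2.7]
```

View pics/tend.png

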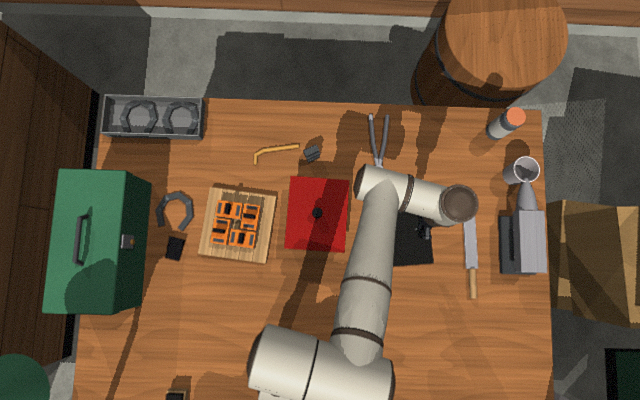

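View pics/send.png

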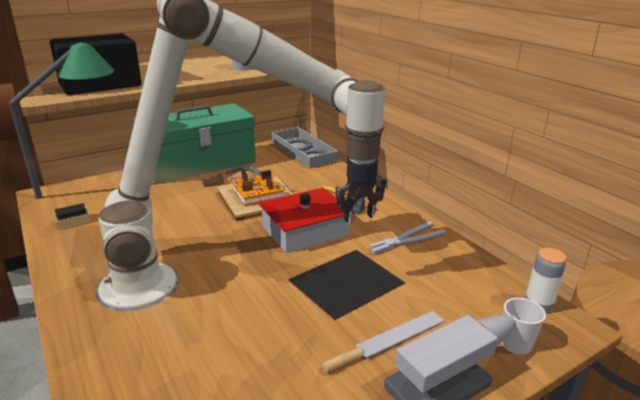

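View pics/endz.png

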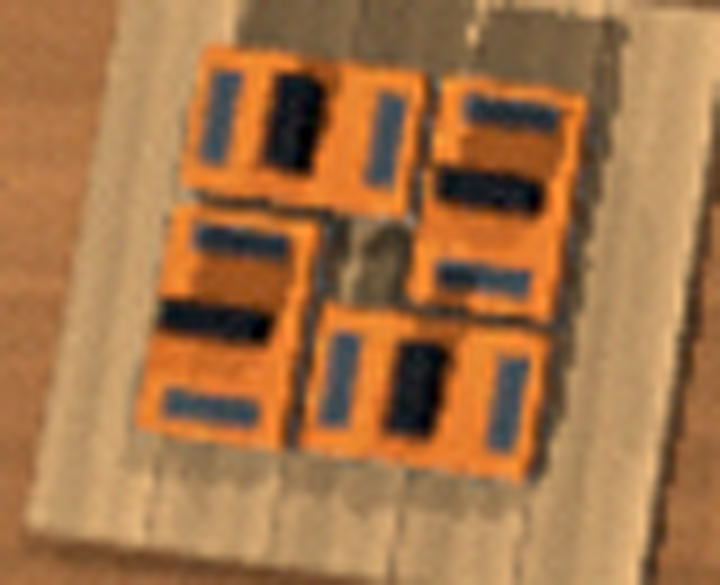

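The lid is at (529.9,14.1), -2.7°, which matches the tub. The four cases form a clean pinwheel and the other tools haven't moved, so I'm handing in.

```bash
python3 -c "
from h import *
print(arm.job_done())"
```

```text
the job is handed in; nothing more can be done
None
```

I set the lid aside on the mat, laid all four nail cases in the painted outlines and put the lid back on the tub. I then handed the job in at about 96 s of the 210 s allowed.

- **Knock during the run:** Once all four were laid, one case had been knocked about 17 mm aside and had pushed its neighbour about 11 mm. I picked both up again and re-laid them.
- **Lid:** The last top view puts it at (529.9, 14.1), -2.7°, against the tub at (529.8, 13.8), -2.7°.
- **Cases:** The last top view shows a clean pinwheel with no blue edge showing. Each case is within about 1–2 mm of its outline.
- **Bench:** The other tools look unmoved in the last pictures; I did not measure them.
- **Disagreement between cameras:** The side and top cameras differ by 2–5 mm in y on where the outlines are. I used the top camera for the targets, because the cases and outlines agree with each other there.
- **Pinch force:** It could not be measured directly. I set it by closing only slightly past contact, with the width stopping at about 13.7 mm on the 14 mm grips. I estimate 10–20 N per finger. I saw no slip.

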